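Fit new cartridges in the filter bank and lock the bayonet caps

ROBOT

A 6-joint arm with a two-finger parallel gripper is mounted at the origin on a cart in front of the work surface, level with it; the furniture and walls round the work are solid. World frame = base frame: x ahead of the robot, y to its left, z up, the work surface at z = 0. Lengths are in m, angles in rad, forces in N, time in s.
With the tool pointing down it reaches from about 0.35 to 0.975 m from the base axis. Payload 4.9 kg.
Tool frame: the origin (TCP) lies at the very end of the fingers, on their centre line; the grasp point (between the pads) lies 19 mm behind it (ctrl.grip_point_offset is the distance from the TCP to the grasp point, in m); z points along the fingers, y is the line along which they close (so a half turn about z gives the same grasp; the last joint's range is limited). The gripper opens to 85 mm and grips with 20 to 120 N. Pads are 22 mm wide; open, the fingers measure 114 mm over their backs; the gripper's body (76 mm by 85 mm) begins 54 mm behind the grasp point. The pads swing forward as they close: fully open they stand 13 mm farther back than shut.
Start: joints at [1.215, 0.053, 1.613, -0, 1.476, -0.119], TCP at [0.147, 0.608, 0.197] pointing down, gripper open.
Joint ranges: [-3.01, 3.01], [-1.01, 2.22], [0.06, 2.58], [-1.02, 4.17], [0.09, 2.62], [-3.14, 3.14]. Speed limits (rad/s): [2.57, 2.57, 3.14, 3.14, 3.14, 3.14].

INTERFACE

Orientations are given as a rotation vector (axis times angle).
In Python, from station import ctrl gives the robot as it stands.
- The arm moves only by the tool send_rows, never from a script. Its argument "rows" is a list of rows, each a list of 3 entries, a list of its own where there are three numbers: the finger opening in cm, from 0 to 8.54, then the shift along the tool's x, y, z in cm, then the turn about the tool's z in degrees. A call has 1 to 10 rows; each row shifts and turns the commanded pose from where the row before left it, along the tool's axes as they then stand; what a row does not reach is not made up. A row lasts 1/8 s, in which the tool goes at most 62.5 mm and 10.7 degrees, less where a joint would pass 70% of its speed; a pose out of reach is approached as far as the arm can. A call with a gripper value outside its range is refused whole. The fingers move at their own pace and stop on an object; "newtons" is the grip in N (left out, the last holds). Time passes only in rows, so rows that do not move let the fingers close. It gives the time, the measured TCP pose, the force, the opening and the grip force at its end, in the units of the state.
- ctrl.get_obs(): the state, without advancing time (a new reading comes with each control period).
- ctrl.get_image(name): name is "side" or "top"; returns a dict with "frame" (480x640x3 uint8, red, green, blue), "range_z" (480x640 float32, m along the optical axis (not along the pixel's ray), 0 where there is no reading), "fx", "fy", "cx", "cy" (pixels), "cam_to_world" (4x4, takes a point from camera to world coordinates). Camera axes: x right, y down, z forward; pixel columns grow to the right and rows downward; lengths in m; the calibration is good to about 2 mm. A picture is of the moment at which its call begins.
- ctrl.finish_job(): hands the job in; it is judged then, once.
The state is a dict: "t": time; "q": joint angles; "dq": joint speeds; "effort": joint torques, N m; "tool_pos": TCP position; "tool_rot": TCP orientation; "contact_force": force on the tool from outside, world axes, zero at the start; "wrist_torque": the same for the moment, N m; "opening": finger opening in m; "grip_force": force on a finger pad.
Only numpy, scipy, OpenCV 4.12 (cv2) and the standard library are available. Lean on these libraries where they do the work, as an engineer would, in place of code of your own. Each camera call takes 0.05 s, during which the arm holds its last target. There are 200 camera calls.

TASK

The magnifier was left hanging over the filter bank: first swing it round towards you until it is well clear of all three bowls. Then fit every new filter cartridge that stands on the bench: each goes upright into a bowl of its own, down on the floor of the bowl, with a cap set over it and turned clockwise to the stop so that it is locked. When all are closed, swing the magnifier back so that the lens hangs over the middle bowl for the inspection, and do not push the tools and fittings on the bench about.

Things in the scene. Friction and masses are not known exactly. Their poses are not given: they have to be found in the camera images.
- cart1_center (a point): filter cartridge 1 of up to 3 alike (some may be absent): upright pleated cylinder, 48 mm diameter, 80 mm tall, 0.1 to 0.2 kg, standing on the bench; this point is its centre, 40 mm above its underside; z is up its axis. Either end may be up
- cart2_center (a point): filter cartridge 2 of up to 3 alike (some may be absent): upright pleated cylinder, 48 mm diameter, 80 mm tall, 0.1 to 0.2 kg, standing on the bench; this point is its centre, 40 mm above its underside; z is up its axis. Either end may be up
- cart3_center (a point): filter cartridge 3 of up to 3 alike (some may be absent): upright pleated cylinder, 48 mm diameter, 80 mm tall, 0.1 to 0.2 kg, standing on the bench; this point is its centre, 40 mm above its underside; z is up its axis. Either end may be up
- cap1_center (a point): cap 1 of 3 alike: hollow aluminium shell standing mouth down, 88 mm diameter outside, 78 inside, 84 deep, with a flat black wing on top, 14 mm thick, 62 long, standing 90 to 118 mm above the mouth; 0.17 to 0.35 kg. Point on its axis 59 mm above the mouth; z up, x along the wing. Two tabs inside the mouth on the x axis, 6 mm tall, 40 degrees wide, in to radius 34: half a turn gives the same cap
- cap2_center (a point): cap 2 of 3 alike: hollow aluminium shell standing mouth down, 88 mm diameter outside, 78 inside, 84 deep, with a flat black wing on top, 14 mm thick, 62 long, standing 90 to 118 mm above the mouth; 0.17 to 0.35 kg. Point on its axis 59 mm above the mouth; z up, x along the wing. Two tabs inside the mouth on the x axis, 6 mm tall, 40 degrees wide, in to radius 34: half a turn gives the same cap
- cap3_center (a point): cap 3 of 3 alike: hollow aluminium shell standing mouth down, 88 mm diameter outside, 78 inside, 84 deep, with a flat black wing on top, 14 mm thick, 62 long, standing 90 to 118 mm above the mouth; 0.17 to 0.35 kg. Point on its axis 59 mm above the mouth; z up, x along the wing. Two tabs inside the mouth on the x axis, 6 mm tall, 40 degrees wide, in to radius 34: half a turn gives the same cap
- seat1 (a point): bowl 1 of the filter bank: centre of its floor, which is level with the shoulder outside on which a cap's mouth rests, 55 mm above the bench. A neck stands 30 mm up from here, 63 mm outside and 55 mm inside diameter: a cartridge stands in it with 3 mm to spare all round. x points away from the robot, across the bank; z up
- seat2 (a point): bowl 2 of the filter bank: centre of its floor, which is level with the shoulder outside on which a cap's mouth rests, 55 mm above the bench. A neck stands 30 mm up from here, 63 mm outside and 55 mm inside diameter: a cartridge stands in it with 3 mm to spare all round. x points away from the robot, across the bank; z up
- seat3 (a point): bowl 3 of the filter bank: centre of its floor, which is level with the shoulder outside on which a cap's mouth rests, 55 mm above the bench. A neck stands 30 mm up from here, 63 mm outside and 55 mm inside diameter: a cartridge stands in it with 3 mm to spare all round. x points away from the robot, across the bank; z up
- filter_bank: fixed bar, 88 x 350 x 30 mm, with bowls 1 (left), 2, 3 (right) in a row 120 mm apart along its y axis; origin under its middle; x, y, z as the bowls'. Each neck has two bayonet lugs outside, on the x axis, 40 degrees wide, out to radius 36.5 mm, their undersides 9 mm, tops 15 mm above the shoulder
- bayonet (a point): centre of bowl 2's rim, 30 mm above its floor. How a cap fits: lowered straight over cartridge and neck (2 mm to spare) with its wing 50 to 125 degrees anticlockwise (from above) of the bowl's x axis, it comes down on the shoulder; turned clockwise it goes under the lugs and stops, locked, with the wing along the bowl's x axis (within 3 degrees). It turns easily, with 2 to 3 mm of play
- magnifier_arm (a joint): swivel of the magnifier's level arm about its upright post, rad. Near 0 the lens hangs over bowl 2 (it starts within 0.25 of that); growing swings it clockwise from above, towards the robot; 1.3 is well clear of the bank. Range -0.4 to 1.6. Stiff (0.7 N m, 4 N at the handle): it stays where it is left
- magnifier_hinge (a point): point on the swivel's vertical axis at the height of the arm, 265 mm above the bench
- magnifier_grip (a point): handle of the magnifier: upright black round pin on the arm, 20 mm diameter, from 8 to 56 mm above the arm's centre line, 175 mm from the swivel; this point is on its axis, 35 mm above the arm's centre line (21 mm below the pin's top)
- magnifier_lens (a point): centre of the lens, 260 mm from the swivel, 265 mm above the bench, in a white ring of 120 mm diameter, 24 mm thick
- pliers: bystander, to be left alone: red-handled pliers, 189 mm long; origin under its middle
- pipe_tee: bystander, to be left alone: black pipe tee, 68 mm long; origin under its middle
- brass_nipple: bystander, to be left alone: brass pipe nipple, 56 mm long; origin under its middle

How it is judged:
On the way, in this order (a step that is already met when the one before it is completed fails the run):
1. the magnifier is swung clear: its lens is more than 130 mm, seen from above, from the centre of each bowl (horizontal distance between magnifier_lens and seat1 above 0.13 m and horizontal distance between magnifier_lens and seat2 above 0.13 m and horizontal distance between magnifier_lens and seat3 above 0.13 m), for 0.2 s.
2. every cartridge stands in a bowl under a locked cap (((horizontal distance between cart1_center and seat1 below 0.008 m and z of cart1_center in the frame of seat1 below 0.045 m and ((horizontal distance between cap1_center and seat1 below 0.006 m and z of cap1_center in the frame of seat1 below 0.064 m and angle between the x axis of cap1_center and the x axis of seat1, either way round below 0.2 rad) or (horizontal distance between cap2_center and seat1 below 0.006 m and z of cap2_center in the frame of seat1 below 0.064 m and angle between the x axis of cap2_center and the x axis of seat1, either way round below 0.2 rad) or (horizontal distance between cap3_center and seat1 below 0.006 m and z of cap3_center in the frame of seat1 below 0.064 m and angle between the x axis of cap3_center and the x axis of seat1, either way round below 0.2 rad))) or (horizontal distance between cart1_center and seat2 below 0.008 m and z of cart1_center in the frame of seat2 below 0.045 m and ((horizontal distance between cap1_center and seat2 below 0.006 m and z of cap1_center in the frame of seat2 below 0.064 m and angle between the x axis of cap1_center and the x axis of seat2, either way round below 0.2 rad) or (horizontal distance between cap2_center and seat2 below 0.006 m and z of cap2_center in the frame of seat2 below 0.064 m and angle between the x axis of cap2_center and the x axis of seat2, either way round below 0.2 rad) or (horizontal distance between cap3_center and seat2 below 0.006 m and z of cap3_center in the frame of seat2 below 0.064 m and angle between the x axis of cap3_center and the x axis of seat2, either way round below 0.2 rad))) or (horizontal distance between cart1_center and seat3 below 0.008 m and z of cart1_center in the frame of seat3 below 0.045 m and ((horizontal distance between cap1_center and seat3 below 0.006 m and z of cap1_center in the frame of seat3 below 0.064 m and angle between the x axis of cap1_center and the x axis of seat3, either way round below 0.2 rad) or (horizontal distance between cap2_center and seat3 below 0.006 m and z of cap2_center in the frame of seat3 below 0.064 m and angle between the x axis of cap2_center and the x axis of seat3, either way round below 0.2 rad) or (horizontal distance between cap3_center and seat3 below 0.006 m and z of cap3_center in the frame of seat3 below 0.064 m and angle between the x axis of cap3_center and the x axis of seat3, either way round below 0.2 rad)))) and ((horizontal distance between cart2_center and seat1 below 0.008 m and z of cart2_center in the frame of seat1 below 0.045 m and ((horizontal distance between cap1_center and seat1 below 0.006 m and z of cap1_center in the frame of seat1 below 0.064 m and angle between the x axis of cap1_center and the x axis of seat1, either way round below 0.2 rad) or (horizontal distance between cap2_center and seat1 below 0.006 m and z of cap2_center in the frame of seat1 below 0.064 m and angle between the x axis of cap2_center and the x axis of seat1, either way round below 0.2 rad) or (horizontal distance between cap3_center and seat1 below 0.006 m and z of cap3_center in the frame of seat1 below 0.064 m and angle between the x axis of cap3_center and the x axis of seat1, either way round below 0.2 rad))) or (horizontal distance between cart2_center and seat2 below 0.008 m and z of cart2_center in the frame of seat2 below 0.045 m and ((horizontal distance between cap1_center and seat2 below 0.006 m and z of cap1_center in the frame of seat2 below 0.064 m and angle between the x axis of cap1_center and the x axis of seat2, either way round below 0.2 rad) or (horizontal distance between cap2_center and seat2 below 0.006 m and z of cap2_center in the frame of seat2 below 0.064 m and angle between the x axis of cap2_center and the x axis of seat2, either way round below 0.2 rad) or (horizontal distance between cap3_center and seat2 below 0.006 m and z of cap3_center in the frame of seat2 below 0.064 m and angle between the x axis of cap3_center and the x axis of seat2, either way round below 0.2 rad))) or (horizontal distance between cart2_center and seat3 below 0.008 m and z of cart2_center in the frame of seat3 below 0.045 m and ((horizontal distance between cap1_center and seat3 below 0.006 m and z of cap1_center in the frame of seat3 below 0.064 m and angle between the x axis of cap1_center and the x axis of seat3, either way round below 0.2 rad) or (horizontal distance between cap2_center and seat3 below 0.006 m and z of cap2_center in the frame of seat3 below 0.064 m and angle between the x axis of cap2_center and the x axis of seat3, either way round below 0.2 rad) or (horizontal distance between cap3_center and seat3 below 0.006 m and z of cap3_center in the frame of seat3 below 0.064 m and angle between the x axis of cap3_center and the x axis of seat3, either way round below 0.2 rad)))) and ((horizontal distance between cart3_center and seat1 below 0.008 m and z of cart3_center in the frame of seat1 below 0.045 m and ((horizontal distance between cap1_center and seat1 below 0.006 m and z of cap1_center in the frame of seat1 below 0.064 m and angle between the x axis of cap1_center and the x axis of seat1, either way round below 0.2 rad) or (horizontal distance between cap2_center and seat1 below 0.006 m and z of cap2_center in the frame of seat1 below 0.064 m and angle between the x axis of cap2_center and the x axis of seat1, either way round below 0.2 rad) or (horizontal distance between cap3_center and seat1 below 0.006 m and z of cap3_center in the frame of seat1 below 0.064 m and angle between the x axis of cap3_center and the x axis of seat1, either way round below 0.2 rad))) or (horizontal distance between cart3_center and seat2 below 0.008 m and z of cart3_center in the frame of seat2 below 0.045 m and ((horizontal distance between cap1_center and seat2 below 0.006 m and z of cap1_center in the frame of seat2 below 0.064 m and angle between the x axis of cap1_center and the x axis of seat2, either way round below 0.2 rad) or (horizontal distance between cap2_center and seat2 below 0.006 m and z of cap2_center in the frame of seat2 below 0.064 m and angle between the x axis of cap2_center and the x axis of seat2, either way round below 0.2 rad) or (horizontal distance between cap3_center and seat2 below 0.006 m and z of cap3_center in the frame of seat2 below 0.064 m and angle between the x axis of cap3_center and the x axis of seat2, either way round below 0.2 rad))) or (horizontal distance between cart3_center and seat3 below 0.008 m and z of cart3_center in the frame of seat3 below 0.045 m and ((horizontal distance between cap1_center and seat3 below 0.006 m and z of cap1_center in the frame of seat3 below 0.064 m and angle between the x axis of cap1_center and the x axis of seat3, either way round below 0.2 rad) or (horizontal distance between cap2_center and seat3 below 0.006 m and z of cap2_center in the frame of seat3 below 0.064 m and angle between the x axis of cap2_center and the x axis of seat3, either way round below 0.2 rad) or (horizontal distance between cap3_center and seat3 below 0.006 m and z of cap3_center in the frame of seat3 below 0.064 m and angle between the x axis of cap3_center and the x axis of seat3, either way round below 0.2 rad))))), for 0.2 s.
At the end, for the whole second after the job is handed in: Every cartridge present rests on a bowl's floor (within 8 mm of its axis) under a cap that is down on the shoulder, within 6 mm of the axis, its wing within 0.2 rad of the bowl's x axis (locked). All at rest; the lens centre is within 60 mm of bowl 2's centre, seen from above (all of step 2 and linear speed of each of cart1, cart2, cart3, cap1, cap2, cap3 below 0.03 m/s and horizontal distance between magnifier_lens and seat2 below 0.06 m and velocity of joint magnifier_arm between -0.05 and 0.05 rad/s); the robot touches nothing.
It fails at once if one of the other things on the bench is pushed more than 4 cm (distance of any of pliers, pipe_tee, brass_nipple from where it was at the start of the episode above 0.04 m).
Of cart1, cart2, cart3 only 2 to 3 are there at a start; the rules pass over those that are not, and their reading is None.
At some moment in a run one of cap1, cap2, cap3 may be knocked a few centimetres aside while the robot is not near it.
It also fails if it takes over 210 s, if anything falls off the work surface, if the arm or the gripper's body presses on something with over 40 N, if the wrist force passes 120 N, or if a joint passes its speed limit or range.

## Working session

There is one attempt and no reset: what is moved stays moved. The work goes in short steps, Python scripts to look and compute and a tool call to move; the robot and the scene stay as the last step left them, time stands still between calls to the robot, and variables do not carry over. Pictures are saved under pics/ and viewed, at most 14 in all, crops included, and the job is handed in when it is done.

Besides the shell and the picture viewer there is one more tool, called in YAML: its name, and indented under it one key for each argument. send_rows: Moves the arm, as the interface text tells. Its arguments: {"type":"object","properties":{"rows":{"type":"array","items":{"type":"array"}},"newtons":{"type":"number"}},"required":["rows"]}

```bash
ls; mkdir -p pics; python3 - <<'E'
from station import ctrl
import cv2,numpy as np
o=ctrl.get_obs();print({k:np.round(v,3).tolist() for k,v in o.items()}, ctrl.grip_point_offset)
for n in("top","side"):
    d=ctrl.get_image(n);cv2.imwrite(f"pics/{n}0.png",d["frame"][:,:,::-1]);np.savez(f"{n}0.npz",**d)
    print(n,d["fx"],d["cx"],d["cy"],np.round(d["cam_to_world"],3).tolist())
E
```

```text
pics
{'t': 0.0, 'q': [1.215, 0.053, 1.614, 0.0, 1.476, -0.119], 'dq': [-0.001, 0.002, 0.0, -0.003, -0.001, -0.0], 'effort': [0.001, -39.37, -37.017, 0.0, 0.007, 0.0], 'tool_pos': [0.146, 0.607, 0.196], 'tool_rot': [-0.371, -3.119, 0.003], 'contact_force': [-0.333, 0.723, -0.611], 'wrist_torque': [-0.001, -0.007, 0.01], 'grip_force': 0.0, 'opening': 0.085} 0.0187
top 450.7892185387552 322.3780500630895 245.4129351435625 [[-0.393, -0.868, 0.302, 0.235], [-0.919, 0.37, -0.132, 0.067], [0.002, -0.33, -0.944, 1.19], [0.0, 0.0, 0.0, 1.0]]
side 566.528510890963 317.9416330894832 241.77518686764685 [[0.664, -0.332, 0.67, -0.466], [-0.748, -0.273, 0.605, -1.026], [-0.018, -0.903, -0.43, 0.858], [0.0, 0.0, 0.0, 1.0]]
```

View pics/top0.png

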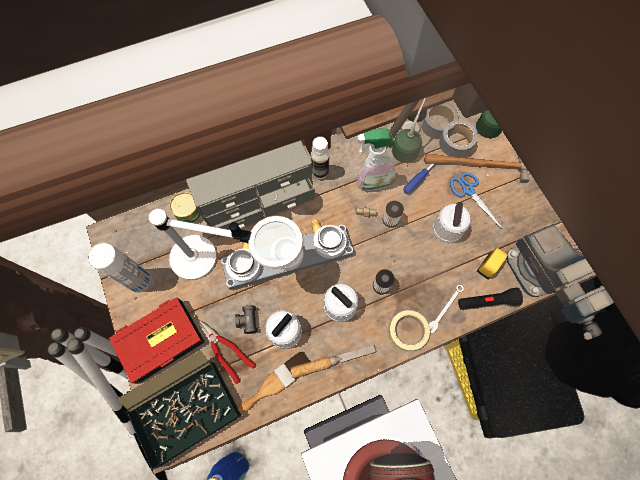

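View pics/side0.png

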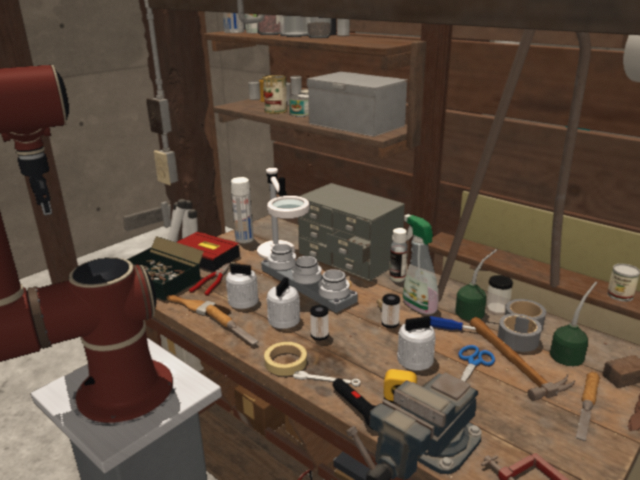

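Two cartridges at top-view (394,213) and (384,281). Caps are at (282,328), (341,300) and (452,220), and the bowls at (241,263), (~285,250) and (329,238). The magnifier lens is at (275,245), its black handle at (240,232) and its post at (165,220).

```bash
cat > h.py <<'E'
import numpy as np,cv2
from station import ctrl
def img(n):
    return ctrl.get_image(n)
def cloud(d):
    z=d["range_z"].astype(float);v,u=np.mgrid[:480,:640]
    P=np.stack([(u-d["cx"])/d["fx"]*z,(v-d["cy"])/d["fy"]*z,z],-1)
    T=d["cam_to_world"];W=P@T[:3,:3].T+T[:3,3];W[z==0]=np.nan
    return W
def ray(d,u,v,h):
    T=d["cam_to_world"];r=T[:3,:3]@np.array([(u-d["cx"])/d["fx"],(v-d["cy"])/d["fy"],1]);c=T[:3,3]
    return c+r*(h-c[2])/r[2]
def rect(p):   # centre, long-axis angle (deg), sizes of xy points (m)
    (c,s,a)=cv2.minAreaRect((p*1000).astype(np.float32))
    if s[0]<s[1]: a+=90;s=s[::-1]
    return np.round(c,1),round((a+90)%180-90,1),np.round(s,1)
def blobs(d,lo,hi,mask=None,amin=15):
    W=cloud(d);m=(W[...,2]>lo)&(W[...,2]<hi)
    if mask is not None:m&=mask
    n,L,st,c=cv2.connectedComponentsWithStats(m.astype(np.uint8))
    for i in range(1,n):
        if st[i,4]>=amin:
            p=W[L==i]; yield i,c[i],st[i,4],p
def dark(d,t=60): return d["frame"].max(-1)<t
E
cat > a.py <<'E'
from h import *
for n in("top","side"):
    d=dict(np.load(n+"0.npz"))
    for nm,lo,hi,mk in(("wing",.108,.125,dark(d,70)),("cart",.07,.086,None),("rim/cap",.08,.096,None),("lens",.25,.285,None),("pin",.285,.335,None)):
        for i,c,a,p in blobs(d,lo,hi,mk,25):
            if abs(p[:,1]).max()<.75 and p[:,0].max()<1.05 and a<6000: print(n,nm,c.round(0),a,np.median(p,0).round(3),p[:,2].max().round(3),*rect(p[:,:2]))
E
python3 a.py
```

```text
top wing [305. 195.] 53 [ 0.726 -0.096  0.115] 0.125 [727.  -94.2] 88.5 [50.8  4.1]
top wing [249. 204.] 61 [0.758 0.05  0.116] 0.125 [758.6  49. ] 89.8 [52.2  3.8]
top wing [273. 207.] 51 [ 0.727 -0.005  0.116] 0.125 [726.1  -7.8] 89.9 [48.8  4.1]
top wing [216. 217.] 63 [0.758 0.139 0.116] 0.125 [758.9 139.3] 82.3 [57.   8.7]
top wing [ 38. 280.] 52 [0.769 0.593 0.116] 0.124 [768.3 594.5] -41.0 [29.9 20.5]
top wing [554. 282.] 31 [ 0.268 -0.567  0.121] 0.125 [ 269.6 -567. ] -0.8 [30.5  3.9]
top wing [342. 297.] 147 [ 0.44  -0.073  0.117] 0.122 [441.  -73.7] 21.6 [60.6 13.4]
top wing [ 51. 309.] 142 [0.684 0.58  0.117] 0.125 [688.2 580.4] 3.9 [111.1   8.2]
top wing [573. 312.] 33 [ 0.186 -0.567  0.12 ] 0.125 [ 187.6 -567.3] -3.2 [36.1  8. ]
top wing [281. 325.] 149 [0.434 0.086 0.117] 0.123 [434.3  85.9] -61.8 [58.5 13.3]
top wing [ 83. 332.] 27 [0.602 0.525 0.11 ] 0.114 [603.9 525.2] -8.4 [27.9 12.8]
top wing [ 64. 337.] 58 [0.605 0.564 0.118] 0.125 [609.  568.2] -49.5 [32.1 14.8]
top wing [ 35. 341.] 78 [0.625 0.63  0.117] 0.125 [624.9 629.6] -89.7 [74.6  3.2]
top wing [ 61. 352.]
[... 12453 characters left out ...]
.3 [25.3 19.1]
side lens [ 74. 308.] 3002 [-0.085 -0.021  0.268] 0.285 [-63.3 -19.3] -17.2 [298.5  60. ]
side pin [375. 163.] 3014 [ 0.939 -0.013  0.311] 0.335 [923.8  65.4] 89.4 [818.7  76.8]
side pin [185. 148.] 902 [0.652 0.602 0.308] 0.335 [672.4 621. ] -31.3 [225.1 124. ]
side pin [271. 170.] 55 [0.717 0.24  0.293] 0.297 [720.1 242.7] 45.6 [36.8 35.2]
side pin [281. 183.] 92 [0.622 0.095 0.305] 0.325 [623.7  98. ] 47.3 [23.9 18.4]
side pin [ 40. 192.] 226 [0.129 0.546 0.314] 0.335 [136.8 598.9] 83.9 [136.9  27. ]
side pin [467. 209.] 155 [ 0.773 -0.419  0.311] 0.335 [ 775.7 -417.4] -50.3 [25.9 25.3]
side pin [ 74. 285.] 3933 [-0.048  0.001  0.303] 0.335 [-46.   18.9] -26.3 [274.5 129.4]
```

```bash
cat > p.py <<'E'
from h import *
from scipy.spatial.transform import Rotation as R
def plan(wps,start=None):
    """wps: (x,y,z mm, yaw_x deg or None); prints shift (tool cm) and turn for each leg; turn done before the shift"""
    o=ctrl.get_obs();m=R.from_rotvec(o["tool_rot"]).as_matrix()
    p=np.array(o["tool_pos"])*1000;yaw=np.degrees(np.arctan2(m[1,0],m[0,0]))
    print("t",round(o["t"],1),"pos",p.round(1),"yaw",round(yaw,1),"tilt",m[2].round(3),"F",np.round(o["contact_force"],1),"T",np.round(o["wrist_torque"],2),"open",round(o["opening"]*100,2),"grip",round(o["grip_force"],1),"q",np.degrees(o["q"]).round(0))
    for x,y,z,w in wps:
        w=yaw if w is None else w
        t=-((w-yaw+180)%360-180);yaw=w;a=np.radians(w)
        d=np.array([x,y,z])-p;p=np.array([x,y,z],float)
        print(f"-> {x,y,z,w}: turn {t:.1f}, shift cm x {(d[0]*np.cos(a)+d[1]*np.sin(a))/10:.2f} y {(d[0]*np.sin(a)-d[1]*np.cos(a))/10:.2f} z {-d[2]/10:.2f}; q6 {np.degrees(np.arctan2(y,x))+90-w:.0f}")
E
python3 -c "
from p import *
plan([(625,98.5,400,20),(625,98.5,285,20)])"
```

```text
t 0.1 pos [146.4 607.  196.3] yaw 166.4 tilt [ 0.    -0.002 -1.   ] F [ 0.5 -0.7 -0.5] T [-0.03  0.04  0.03] open 8.56 grip 0.0 q [70.  3. 92. -0. 85. -7.]
-> (625, 98.5, 400, 20): turn 146.4, shift cm x 27.58 y 64.15 z -20.37; q6 79
-> (625, 98.5, 285, 20): turn 0.0, shift cm x 0.00 y 0.00 z 11.50; q6 79
```

send_rows:
  rows:
    - [8,[0,0,-2],10.5]
    - [8,[0,0,-2],10.5]
    - [8,[0,0,-2],10.5]
    - [8,[0,0,-2],10.5]
    - [8,[0,0,-2],10.5]
    - [8,[0,0,-2],10.5]
    - [8,[0,0,-2],10.5]
    - [8,[0,0,-2],10.5]
    - [8,[0,0,-2],10.5]
    - [8,[0,0,-2],10.5]
  newtons: 40

```text
t: 1.35
tool_pos: [0.1465, 0.6073, 0.3973]
tool_rot: [2.705, 1.596, -0.002]
contact_force: [-0.0, -0.5, -0.7]
opening: 0.0799
grip_force: 0.0
```

send_rows:
  rows:
    - [8,[0,0,0],10.5]
    - [8,[0,0,0],10.5]
    - [8,[0,0,0],10.5]
    - [8,[0,0,0],10]

```text
t: 1.85
tool_pos: [0.1466, 0.6074, 0.3966]
tool_rot: [3.095, 0.535, -0.001]
contact_force: [-0.1, 0.2, 0.3]
opening: 0.08
grip_force: 0.0
```

```bash
python3 -c "
from p import *
plan([(625,98.5,395,20),(625,98.5,285,20)])"
```

```text
t 1.9 pos [146.6 607.4 396.6] yaw 19.6 tilt [-0.001  0.001 -1.   ] F [-0.1  0.2  0.3] T [-0.02 -0.   -0.04] open 8.0 grip 0.0 q [ 70.   1.  76.   0. 103. 140.]
-> (625, 98.5, 395, 20): turn -0.4, shift cm x 27.55 y 64.18 z 0.16; q6 79
-> (625, 98.5, 285, 20): turn 0.0, shift cm x 0.00 y 0.00 z 11.00; q6 79
```

send_rows:
  rows:
    - [6,[1.97,4.58,0],-0.4]
    - [6,[1.97,4.58,0],0]
    - [6,[1.97,4.58,0],0]
    - [6,[1.97,4.58,0],0]
    - [6,[1.97,4.58,0],0]
    - [6,[1.97,4.58,0],0]
    - [6,[1.97,4.58,0],0]
    - [6,[1.97,4.58,0],0]
    - [6,[1.97,4.58,0],0]
    - [6,[1.97,4.58,0],0]

```text
t: 3.1
tool_pos: [0.491, 0.2449, 0.3968]
tool_rot: [3.092, 0.554, -0.001]
contact_force: [0.6, 1.0, -0.6]
opening: 0.0602
grip_force: 0.0
```

send_rows:
  rows:
    - [6,[1.97,4.58,0],0]
    - [6,[1.97,4.58,0],0]
    - [6,[1.97,4.58,0],0]
    - [6,[1.97,4.58,0],0]
    - [6,[0,0,1],0]

```text
t: 3.72
tool_pos: [0.6293, 0.0993, 0.386]
tool_rot: [3.093, 0.548, -0.002]
contact_force: [-0.7, -0.1, 0.1]
opening: 0.0601
grip_force: 0.0
```

```bash
python3 -c "
from p import *
H=np.array([722.5,243])
def pin(a): a=np.radians(a); return H+175*np.array([np.cos(a),np.sin(a)])
plan([(625,98.5,385,20),(625,98.5,286,20)]+[(*pin(a).round(1),286,20) for a in np.arange(-124,-192,-8)])"
```

```text
t 3.7 pos [629.3  99.3 386. ] yaw 20.1 tilt [-0.001 -0.    -1.   ] F [-0.7 -0.1  0.1] T [0.05 0.03 0.  ] open 6.01 grip 0.0 q [  2.   2.  76.  -0. 102.  72.]
-> (625, 98.5, 385, 20): turn 0.1, shift cm x -0.43 y -0.07 z 0.10; q6 79
-> (625, 98.5, 286, 20): turn 0.0, shift cm x 0.00 y 0.00 z 9.90; q6 79
-> (np.float64(624.6), np.float64(97.9), 286, 20): turn 0.0, shift cm x -0.06 y 0.04 z -0.00; q6 79
-> (np.float64(605.4), np.float64(112.9), 286, 20): turn 0.0, shift cm x -1.29 y -2.07 z -0.00; q6 81
-> (np.float64(588.4), np.float64(130.5), 286, 20): turn 0.0, shift cm x -1.00 y -2.24 z -0.00; q6 83
-> (np.float64(574.1), np.float64(150.3), 286, 20): turn 0.0, shift cm x -0.67 y -2.35 z -0.00; q6 85
-> (np.float64(562.6), np.float64(171.8), 286, 20): turn 0.0, shift cm x -0.35 y -2.41 z -0.00; q6 87
-> (np.float64(554.3), np.float64(194.8), 286, 20): turn 0.0, shift cm x 0.01 y -2.45 z -0.00; q6 89
-> (np.float64(549.2), np.float64(218.6), 286, 20): turn 0.0, shift cm x 0.33 y -2.41 z -0.00; q6 92
-> (np.float64(547.5), np.float64(243.0), 286, 20): turn 0.0, shift cm x 0.67 y -2.35 z -0.00; q6 94
-> (np.float64(549.2), np.float64(267.4), 286, 20): turn 0.0, shift cm x 0.99 y -2.23 z -0.00; q6 96
```

send_rows:
  rows:
    - [6,[-0.43,-0.07,1.4],0]
    - [6,[0,0,2.5],0]
    - [6,[0,0,2.5],0]
    - [6,[0,0,2.0],0]
    - [6,[0,0,1.6],0]
    - [1,[0,0,0],0]
    - [1,[0,0,0],0]
    - [1,[0,0,0],0]
    - [1,[0,0,0],0]
    - [1,[0,0,0],0]
  newtons: 40

```text
t: 4.97
tool_pos: [0.6237, 0.101, 0.2878]
tool_rot: [3.092, 0.554, 0.001]
contact_force: [0.2, -1.0, 0.7]
opening: 0.0102
grip_force: 0.0
```

```bash
python3 -c "
from p import *
d=img('side');cv2.imwrite('pics/s1.png',cv2.resize(d['frame'][120:260,200:380,::-1],None,fx=4,fy=4))
plan([])
d=img('top')
for i,c,a,p in blobs(d,.25,.5,None,25):
  q=p[(abs(p[:,0]-.62)<.1)&(abs(p[:,1]-.1)<.1)]
  if len(q): print(c,a,np.median(p,0))
"
```

```text
t 5.0 pos [623.6 101.  287.6] yaw 20.3 tilt [ 0.  0. -1.] F [-0.1 -0.  -0.5] T [-0.04  0.01  0.01] open 1.01 grip 0.0 q [ 2.  2. 85.  0. 93. 72.]
[222.91752577 202.63505155] 485 [0.59866492 0.09032632 0.4911066 ]
[286.44677138 238.95287958] 1146 [0.57403579 0.00560939 0.26880741]
```

View pics/s1.png

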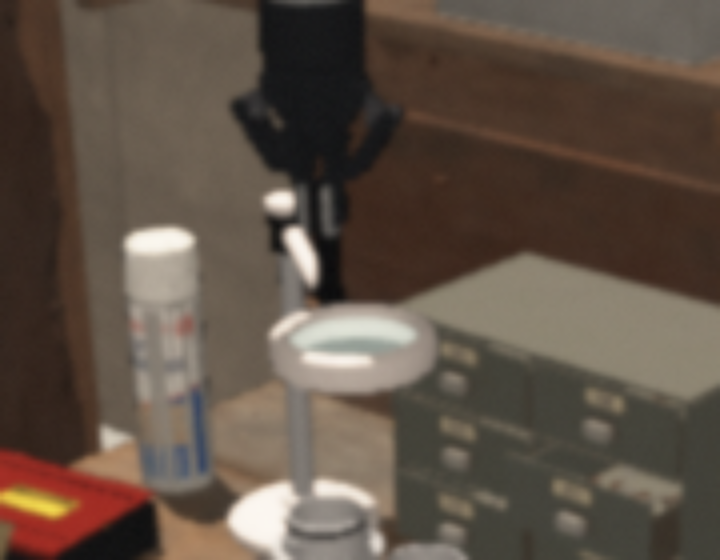

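```bash
cat > m.py <<'E'
from p import *
# magnifier state: lens ring centre by least squares on the outer hull of points 0.25..0.29
def mag(name="side"):
    d=img(name);W=cloud(d);P=W.reshape(-1,3);fr=d["frame"].reshape(-1,3)
    H=np.array([.7225,.243]);r=np.hypot(P[:,0]-H[0],P[:,1]-H[1])
    s=(P[:,2]>.25)&(P[:,2]<.285)&(r<.325)&(r>.21)&(P[:,0]<.74)
    q=P[s][:,:2]; (c,rad)=cv2.minEnclosingCircle((q*1000).astype(np.float32))
    print(name,"lens",np.round(c,1),"r",round(rad,1),s.sum(),"med",np.median(q,0).round(3),"joint",round(np.arctan2(-238.7,-104.5)-np.arctan2(c[1]-243,c[0]-722.5),3))
    s=(P[:,2]>.29)&(P[:,2]<.327)&(r<.2)&(r>.15)&(P[:,0]<.74)
    if s.sum(): print(" pinlike",np.median(P[s],0).round(3),s.sum(),*rect(P[s][:,:2]))
if __name__=="__main__":
    mag();mag("top");plan([])
E
python3 m.py
```

```text
side lens [575.5  26.8] r 60.4 766 med [0.566 0.019] joint 0.184
 pinlike [0.621 0.095 0.308] 83 [623.8  98.3] -0.3 [25.  21.5]
top lens [577.3  23.4] r 57.8 1153 med [0.574 0.006] joint 0.172
t 5.2 pos [623.5 101.  287.4] yaw 20.3 tilt [-0.  0. -1.] F [-0.3  0.2  0.1] T [-0.03 -0.   -0.03] open 1.06 grip 0.1 q [ 2.  2. 85. -0. 93. 72.]
```

send_rows:
  rows:
    - [0,[0,0,0],0]
    - [0,[0,0,0],0]
    - [0,[0,0,0],0]
    - [0,[0,0,0],0]
  newtons: 40

```text
t: 5.68
tool_pos: [0.6235, 0.101, 0.2874]
tool_rot: [-3.092, -0.555, -0.0]
contact_force: [-0.7, 0.6, 0.6]
opening: -0.0001
grip_force: 0.0
```

```bash
python3 -c "
from p import *
for n in('side','top'):
  d=img(n);f=d['frame'][:,:,::-1].copy();T=np.linalg.inv(d['cam_to_world'])
  P=np.array(ctrl.get_obs()['tool_pos'])
  for q,c in((P,(0,0,255)),([.6246,.0979,.321],(0,255,0)),([.6246,.0979,.273],(255,0,0))):
    k=T[:3,:3]@q+T[:3,3];u=d['fx']*k[0]/k[2]+d['cx'];v=d['fy']*k[1]/k[2]+d['cy'];print(n,u,v);
    cv2.circle(f,(int(round(u)),int(round(v))),1,c,-1)
    if n=='side': S=f
    else: t=f
a=cv2.resize(S[130:230,230:330],(400,400),interpolation=0);b=cv2.resize(t[180:280,190:290],(400,400),interpolation=0)
cv2.imwrite('pics/z.png',np.hstack([a,b]))
W=cloud(img('side'));print(W[170:200:3,278:288:2,:].round(3).tolist())
"
```

```text
side 280.55322220389957 188.86089310848524
side 281.0607844442088 178.0638152406696
side 281.8087365020949 193.6228806737185
top 235.45217271488733 232.74131224620493
top 233.80322716324036 225.95284338841216
top 237.8480828120753 234.13455798893582
[[[0.611, 0.094, 0.35], [0.616, 0.092, 0.349], [0.618, 0.086, 0.35], [0.631, 0.091, 0.345], [0.94, 0.395, 0.203]], [[0.612, 0.097, 0.34], [0.621, 0.098, 0.337], [0.623, 0.091, 0.338], [0.633, 0.093, 0.335], [0.937, 0.393, 0.192]], [[0.611, 0.096, 0.331], [0.613, 0.089, 0.332], [0.617, 0.086, 0.332], [0.937, 0.404, 0.179], [0.943, 0.399, 0.178]], [[0.617, 0.103, 0.319], [0.619, 0.097, 0.32], [0.627, 0.097, 0.318], [0.629, 0.091, 0.318], [0.939, 0.396, 0.168]], [[0.617, 0.104, 0.31], [0.62, 0.098, 0.31], [0.62, 0.09, 0.312], [0.628, 0.09, 0.31], [0.936, 0.393, 0.158]], [[0.617, 0.104, 0.301], [0.624, 0.103, 0.299], [0.623, 0.094, 0.301], [0.624, 0.087, 0.302], [0.942, 0.4, 0.143]], [[0.652, 0.141, 0.273], [0.616, 0.096, 0.293], [0.621, 0.092, 0.293], [0.634, 0.098, 0.288], [0.937, 0.396, 0.133]], [[0.62, 0.109, 0.28], [0.62, 0.1, 0.282], [0.621, 0.093, 0.283], [0.631, 0.094, 0.28], [0.941, 0.401, 0.119]], [[0.612, 0.101, 0.275], [0.614, 0.095, 0.276], [0.62, 0.093, 0.274], [0.623, 0.088, 0.275], [0.622, 0.078, 0.277]], [[0.587, 0.076, 0.279], [0.595, 0.075, 0.277], [0.596, 0.069, 0.278], [0.604, 0.068, 0.276], [0.611, 0.067, 0.274]]]
```

View pics/z.png

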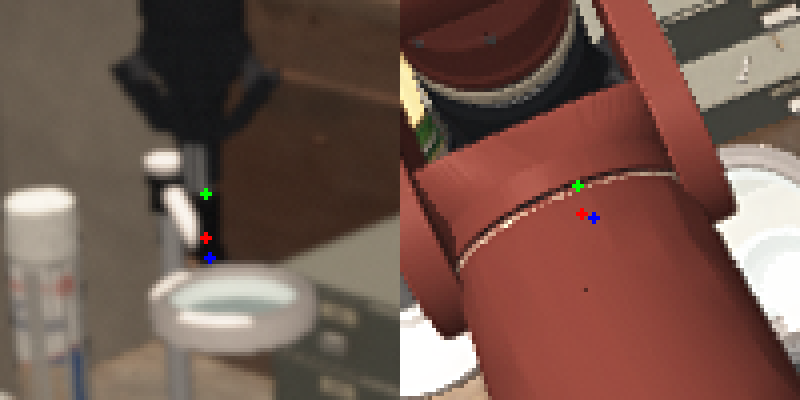

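send_rows:
  rows:
    - [0,[0,0,-2],0]
    - [0,[0,0,-2],0]
    - [0,[0,0,-2],0]
    - [0,[0,0,0],0]

```text
t: 6.32
tool_pos: [0.6246, 0.1011, 0.3514]
tool_rot: [3.091, 0.554, 0.009]
contact_force: [-0.4, 0.6, -0.3]
opening: -0.0003
grip_force: 0.0
```

```bash
python3 m.py; python3 -c "
from p import *
d=img('side');f=d['frame'][:,:,::-1].copy();T=np.linalg.inv(d['cam_to_world'])
P=np.array(ctrl.get_obs()['tool_pos'])
for q,c in((P,(0,0,255)),(P+[0,0,.073],(0,0,255)),([.6246,.0979,.321],(0,255,0)),([.6246,.0979,.273],(255,0,0))):
    k=T[:3,:3]@q+T[:3,3];u=d['fx']*k[0]/k[2]+d['cx'];v=d['fy']*k[1]/k[2]+d['cy']
    cv2.circle(f,(int(round(u)),int(round(v))),0,c,-1)
cv2.imwrite('pics/z2.png',cv2.resize(f[120:220,230:330],(600,600),interpolation=0))
"
```

```text
side lens [574.3  26.2] r 60.6 764 med [0.568 0.019] joint 0.187
 pinlike [0.621 0.096 0.31 ] 80 [621.9  96.9] 37.7 [23.6 19.5]
top lens [577.1  17.7] r 57.9 1143 med [0.579 0.005] joint 0.161
t 6.4 pos [623.6 101.  347.8] yaw 20.3 tilt [ 0.001  0.    -1.   ] F [ 0.6  0.4 -0. ] T [ 0.02  0.02 -0.02] open 0.02 grip 0.0 q [ 2.  1. 80.  0. 99. 72.]
```

View pics/z2.png

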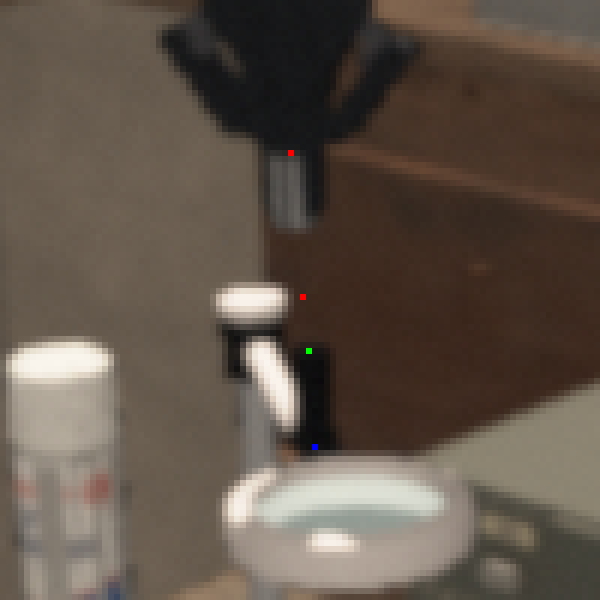

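```bash
python3 -c "
from p import *
d=img('side');W=cloud(d)
for v in range(140,162,2): print(v,W[v,272:286:2].round(3).tolist())
d=dict(np.load('side0.npz'));W=cloud(d)
s=(abs(W[...,0]-.147)<.09)&(abs(W[...,1]-.6)<.09)&(W[...,2]>.1)
p=W[s];print(p[:,2].min(),np.sort(p[:,2])[:10].round(3)); q=p[p[:,2]<p[:,2].min()+.02];print(q.mean(0),rect(q[:,:2]))
v,u=np.nonzero(s);print(u.min(),u.max(),v.min(),v.max())
"
```

```text
140 [[0.608, 0.109, 0.435], [0.611, 0.105, 0.435], [0.622, 0.109, 0.432], [0.615, 0.093, 0.436], [0.618, 0.088, 0.437], [0.626, 0.089, 0.435], [0.621, 0.075, 0.438]]
142 [[0.606, 0.109, 0.43], [0.613, 0.107, 0.429], [0.616, 0.102, 0.429], [0.618, 0.097, 0.429], [0.618, 0.088, 0.431], [0.62, 0.083, 0.431], [0.619, 0.074, 0.433]]
144 [[0.609, 0.112, 0.423], [0.605, 0.099, 0.426], [0.612, 0.099, 0.425], [0.613, 0.091, 0.426], [0.614, 0.085, 0.427], [0.624, 0.087, 0.424], [0.945, 0.404, 0.298]]
146 [[2.039, 1.626, -0.169], [0.616, 0.111, 0.416], [0.61, 0.097, 0.42], [0.617, 0.096, 0.418], [0.622, 0.094, 0.417], [0.626, 0.09, 0.417], [0.944, 0.403, 0.291]]
148 [[2.058, 1.647, -0.191], [0.616, 0.112, 0.41], [0.614, 0.102, 0.412], [0.614, 0.093, 0.414], [0.62, 0.092, 0.412], [0.624, 0.087, 0.413], [0.937, 0.397, 0.286]]
150 [[2.044, 1.634, -0.199], [0.61, 0.106, 0.406], [0.614, 0.102, 0.406], [0.62, 0.101, 0.405], [0.624, 0.096, 0.405], [0.623, 0.087, 0.407], [0.941, 0.401, 0.277]]
152 [[2.04, 1.63, -0.211], [0.612, 0.108, 0.4], [0.615, 0.104, 0.4], [0.616, 0.096, 0.401], [0.618, 0.09, 0.40
[... 191 characters left out ...]
, [0.946, 0.408, 0.26]]
156 [[2.042, 1.634, -0.24], [0.937, 0.451, 0.246], [0.616, 0.106, 0.388], [0.616, 0.097, 0.389], [0.621, 0.095, 0.388], [0.635, 0.101, 0.384], [0.94, 0.402, 0.255]]
158 [[2.041, 1.634, -0.253], [0.941, 0.457, 0.236], [0.608, 0.097, 0.385], [0.61, 0.091, 0.386], [0.623, 0.097, 0.382], [0.94, 0.413, 0.245], [0.935, 0.397, 0.249]]
160 [[2.043, 1.638, -0.268], [0.941, 0.457, 0.229], [0.929, 0.433, 0.236], [0.939, 0.434, 0.234], [0.936, 0.42, 0.237], [0.945, 0.419, 0.235], [0.937, 0.4, 0.241]]
0.24401280772007516 [0.244 0.246 0.246 0.246 0.246 0.247 0.247 0.247 0.247 0.247]
[0.13920507 0.58910578 0.25482224] (array([145.6, 604.3]), 76.1, array([111.6,  23. ]))
5 51 136 214
```

The real fingertips are about 35 mm higher than the reported TCP: the depth image puts the tip at z 0.384 while the TCP reads 0.348, and the start view shows the same gap. I'll correct for that from here on.

```bash
sed -i 's/^    print("t",/    p[2]+=35  # real fingertip z\n    print("t",/' p.py; python3 -c "
from p import *
plan([(624,98,287,20)])"
```

```text
t 6.5 pos [623.1 101.  381.2] yaw 20.3 tilt [-0.002 -0.001 -1.   ] F [-0.4 -0.1 -0. ] T [-0.02 -0.01  0.01] open 0.01 grip 0.0 q [ 2.  1. 80.  0. 99. 72.]
-> (624, 98, 287, 20): turn 0.3, shift cm x -0.02 y 0.32 z 9.42; q6 79
```

send_rows:
  rows:
    - [6,[0,0,0],0]
    - [6,[0,0,0],0]
    - [6,[0,0,0],0]
    - [6,[0,0.3,2],0]
    - [6,[0,0,2.5],0]
    - [6,[0,0,2.5],0]
    - [6,[0,0,2],0]
    - [0.5,[0,0,0.6],0]
    - [0.5,[0,0,0],0]
    - [0.5,[0,0,0],0]
  newtons: 40

```text
t: 7.78
tool_pos: [0.6247, 0.0983, 0.2519]
tool_rot: [3.092, 0.555, 0.001]
contact_force: [-0.2, -0.9, -2.1]
opening: 0.019
grip_force: 39.8
```

send_rows:
  rows:
    - [0.5,[0,0,0],0]
    - [0.5,[0,0,0],0]
    - [0.5,[0,0,0],0]

```text
t: 8.15
tool_pos: [0.6247, 0.0983, 0.2519]
tool_rot: [3.092, 0.555, 0.001]
contact_force: [-0.3, 0.2, -1.2]
opening: 0.0189
grip_force: 40.0
```

Gripped the pin. Now I'll swing it along the arc, using the increments computed above.

send_rows:
  rows:
    - [0.5,[-0.65,-1.03,0],0]
    - [0.5,[-0.64,-1.04,0],0]
    - [0.5,[-0.5,-1.12,0],0]
    - [0.5,[-0.5,-1.12,0],0]
    - [0.5,[-0.34,-1.17,0],0]
    - [0.5,[-0.33,-1.18,0],0]
    - [0.5,[-0.18,-1.2,0],0]
    - [0.5,[-0.17,-1.21,0],0]
    - [0.5,[0,-1.22,0],0]
    - [0.5,[0,-1.23,0],0]

```text
t: 9.4
tool_pos: [0.5524, 0.1921, 0.2518]
tool_rot: [3.088, 0.549, -0.006]
contact_force: [-1.4, -7.6, 0.6]
opening: 0.0189
grip_force: 40.6
```

send_rows:
  rows:
    - [0.5,[0.16,-1.2,0],0]
    - [0.5,[0.17,-1.2,0],0]
    - [0.5,[0.33,-1.17,0],0]
    - [0.5,[0.34,-1.18,0],0]
    - [0.5,[0.49,-1.12,0],0]
    - [0.5,[0.5,-1.12,0],0]
    - [0.5,[0.62,-1.03,0],0]
    - [0.5,[0.62,-1.03,0],0]
    - [0.5,[0,0,0],0]

```text
t: 10.52
tool_pos: [0.5522, 0.2909, 0.2518]
tool_rot: [3.092, 0.554, -0.0]
contact_force: [-0.5, -0.4, 0.5]
opening: 0.019
grip_force: 40.4
```

```bash
python3 m.py
```

```text
side lens [475.5 312.5] r 64.6 672 med [0.465 0.306] joint -4.851
 pinlike [0.548 0.29  0.309] 176 [546.9 291.2] -74.7 [51.5 27.9]
top lens [0. 0.] r 0.0 0 med [nan nan] joint 0.834
t 10.6 pos [552.2 290.9 286.8] yaw 20.3 tilt [ 0. -0. -1.] F [-0.1 -0.2  0.8] T [-0.15  0.29 -0.37] open 1.92 grip 40.4 q [21.  1. 89.  0. 90. 91.]
  return _methods._mean(a, axis=axis, dtype=dtype,
  ret = um.true_divide(
```

send_rows:
  rows:
    - [6,[0,0,0],0]
    - [6,[0,0,0],0]
    - [6,[0,0,0],0]
    - [6,[0,0,-2],0]
    - [7,[0,0,-4],0]
    - [7,[0,0,-5],0]

```text
t: 11.38
tool_pos: [0.552, 0.2907, 0.363]
tool_rot: [3.092, 0.555, -0.001]
contact_force: [0.8, 0.6, 0.4]
opening: 0.0701
grip_force: 0.0
```

```bash
python3 -c "
from p import *
plan([(446,-200,380,20),(446,-200,120,20),(446,-200,45,20)])"
```

```text
t 11.4 pos [552.  290.7 398. ] yaw 20.3 tilt [-0.001 -0.    -1.   ] F [0.8 0.6 0.4] T [ 0.01 -0.01 -0.03] open 7.01 grip 0.0 q [ 21.   0.  80.   0. 100.  91.]
-> (446, -200, 380, 20): turn 0.3, shift cm x -26.75 y 42.49 z 1.80; q6 46
-> (446, -200, 120, 20): turn 0.0, shift cm x 0.00 y 0.00 z 26.00; q6 46
-> (446, -200, 45, 20): turn 0.0, shift cm x 0.00 y 0.00 z 7.50; q6 46
```

send_rows:
  rows:
    - [7,[-2.67,4.25,0],0.3]
    - [7,[-2.67,4.25,0],0]
    - [7,[-2.67,4.25,0],0]
    - [7,[-2.67,4.25,0],0]
    - [7,[-2.68,4.25,1],0]
    - [7,[-2.68,4.25,2],0]
    - [7,[-2.68,4.25,3],0]
    - [7,[-2.68,4.25,3],0]
    - [7,[-2.67,4.25,3],0]
    - [7,[-2.67,4.25,3],0]

```text
t: 12.62
tool_pos: [0.447, -0.2021, 0.2127]
tool_rot: [3.091, 0.546, 0.004]
contact_force: [0.9, -0.0, -0.5]
opening: 0.07
grip_force: 0.0
```

send_rows:
  rows:
    - [7,[0,0,4],0]
    - [7,[0,0,3],0]

```text
t: 12.88
tool_pos: [0.4469, -0.2011, 0.1415]
tool_rot: [3.094, 0.544, 0.001]
contact_force: [1.9, -0.4, -0.1]
opening: 0.07
grip_force: 0.0
```

```bash
python3 -c "
from p import *
plan([(446,-200,120,20),(446,-200,45,20)])"
```

```text
t 12.9 pos [ 446.9 -201.1  176.5] yaw 19.9 tilt [ 0.001  0.001 -1.   ] F [ 1.9 -0.4 -0.1] T [ 0.05 -0.02  0.02] open 7.0 grip 0.0 q [-33. -14. 113.   0.  80.  37.]
-> (446, -200, 120, 20): turn -0.1, shift cm x -0.05 y -0.14 z 5.65; q6 46
-> (446, -200, 45, 20): turn 0.0, shift cm x 0.00 y 0.00 z 7.50; q6 46
```

send_rows:
  rows:
    - [7,[0,-0.1,3.5],0]
    - [7,[0,0,3.5],0]
    - [7,[0,0,3.5],0]
    - [7,[0,0,2.2],0]
    - [7,[0,0,1.1],0]
    - [3,[0,0,0],0]
    - [3,[0,0,0],0]
    - [3,[0,0,0],0]
    - [3,[0,0,0],0]
    - [3,[0,0,0],0]
  newtons: 40

```text
t: 14.12
tool_pos: [0.4475, -0.1997, 0.0046]
tool_rot: [3.092, 0.546, 0.002]
contact_force: [0.1, -0.3, 5.6]
opening: 0.0471
grip_force: 41.4
```

```bash
python3 -c "
from p import *
plan([(446,-200,230,20),(603.5,-114.5,230,20),(603.5,-114.5,95,20)])"
```

```text
t 14.1 pos [ 447.5 -199.7   39.6] yaw 20.0 tilt [ 0.001  0.002 -1.   ] F [ 0.1 -0.3  5.6] T [0.12 0.06 0.02] open 4.71 grip 41.4 q [-33.  -4. 119.   0.  65.  37.]
-> (446, -200, 230, 20): turn 0.0, shift cm x -0.15 y -0.02 z -19.04; q6 46
-> (603.5, -114.5, 230, 20): turn 0.0, shift cm x 17.72 y -2.65 z -0.00; q6 59
-> (603.5, -114.5, 95, 20): turn 0.0, shift cm x 0.00 y 0.00 z 13.50; q6 59
```

send_rows:
  rows:
    - [3,[0,0,-2],0]
    - [3,[0,0,-4],0]
    - [3,[0,0,-5],0]
    - [3,[0,0,-5],0]
    - [3,[4.4,-0.7,0],0]
    - [3,[4.4,-0.7,0],0]
    - [3,[4.4,-0.7,0],0]
    - [3,[4.4,-0.6,0],0]
    - [3,[0,0,0],0]
    - [3,[0,0,0],0]

```text
t: 15.38
tool_pos: [0.6019, -0.1134, 0.1624]
tool_rot: [-3.093, -0.547, 0.003]
contact_force: [0.6, 0.6, -1.2]
opening: 0.047
grip_force: 41.5
```

```bash
python3 -c "
from p import *
plan([(604.8,-114,200,20),(604.8,-114,95,20)])
d=img('side');f=d['frame'];cv2.imwrite('pics/s3.png',cv2.resize(f[180:320,260:460,::-1],None,fx=4,fy=4))
W=cloud(d);m=(W[...,2]>.115)&(W[...,2]<.19)&(abs(W[...,0]-.605)<.05)&(abs(W[...,1]+.114)<.05);p=W[m];print(p[:,2].min(),len(p))
for h in(.12,.13,.14,.15,.16):
  q=p[abs(p[:,2]-h)<.005];
  if len(q): print(h,q.mean(0).round(4),rect(q[:,:2]))
"
```

```text
t 15.4 pos [ 601.9 -113.4  197.4] yaw 20.0 tilt [-0.002 -0.001 -1.   ] F [ 0.6  0.6 -1.2] T [ 0.03  0.04 -0.04] open 4.7 grip 41.5 q [-18.   3.  96.  -0.  81.  52.]
-> (604.8, -114, 200, 20): turn 0.0, shift cm x 0.25 y 0.15 z -0.26; q6 59
-> (604.8, -114, 95, 20): turn 0.0, shift cm x 0.00 y 0.00 z 10.50; q6 59
0.15841899408045956 166
0.16 [ 0.5907 -0.1216  0.1626] (array([ 592.6, -119. ]), -50.9, array([47.1, 29.1]))
```

View pics/s3.png

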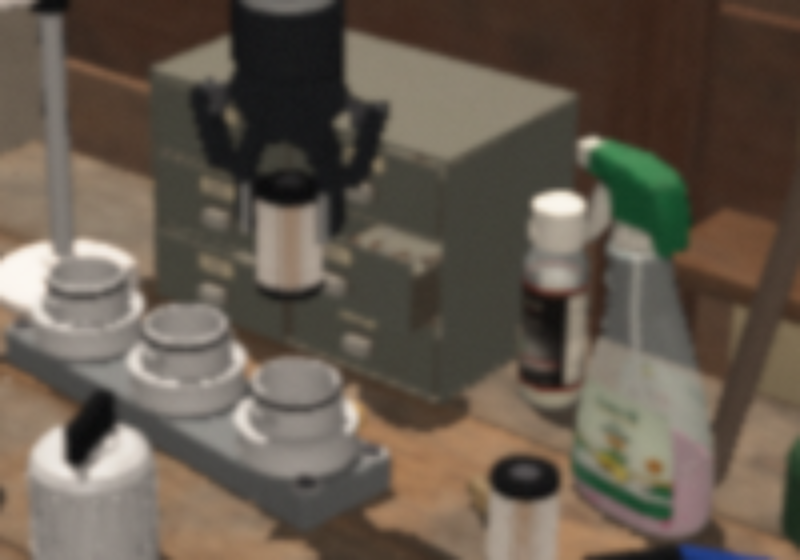

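The cartridge is held upright above bowl 3 (crop 290,235 over 298,395). I'll fit its axis and bowl 3's axis in the same camera to line them up.

```bash
cat > c.py <<'E'
from p import *
from scipy.optimize import least_squares
def axis(W,x,y,z0,z1,r,w=.035):
    m=(W[...,2]>z0)&(W[...,2]<z1)&(abs(W[...,0]-x)<w)&(abs(W[...,1]-y)<w);p=W[m][:,:2]
    s=least_squares(lambda c:np.hypot(*(p-c).T)-r,[x,y],loss="soft_l1",f_scale=.002)
    return (s.x*1000).round(1),len(p),round(np.median(abs(s.fun))*1000,2)
E
python3 -c "
from c import *
plan([])
S=[cloud(img('side')) for _ in range(3)];W=np.nanmedian(S,0)
print('cart',axis(W,.603,-.114,.165,.21,.024))
W0=np.stack(S)
for n,x,y in((1,.632,.123),(2,.617,.005),(3,.603,-.114)):print(n,axis(W,x,y,.072,.083,.0315))
print('cartB',axis(W,.610,-.307,.01,.07,.024),'A-like')
"
```

```text
t 15.4 pos [ 601.8 -113.7  197.7] yaw 20.0 tilt [-0.001 -0.001 -1.   ] F [-0.4 -0.3 -0.8] T [-0.   -0.04 -0.01] open 4.73 grip 41.5 q [-18.   3.  96.  -0.  81.  52.]
cart (array([ 604.9, -109.9]), 267, np.float64(1.76))
1 (array([632.1, 123.9]), 118, np.float64(1.92))
2 (array([618.4,   5. ]), 131, np.float64(1.94))
3 (array([ 604.2, -114.2]), 145, np.float64(1.84))
cartB (array([ 615.1, -303.5]), 334, np.float64(1.36)) A-like<string>:4: RuntimeWarning: All-NaN slice encountered
```

send_rows:
  rows:
    - [3,[0.3,0.17,0],0]
    - [3,[0,0,2.5],0]
    - [3,[0,0,2.5],0]
    - [3,[0,0,1.5],0]
    - [3,[0,0,1],0]
    - [3,[0,0,1],0]
    - [3,[0,0,0.8],0]
    - [3,[0,0,0.7],0]
    - [3,[0,0,0],0]

```text
t: 16.7
tool_pos: [0.6057, -0.1139, 0.0628]
tool_rot: [-3.093, -0.546, 0.001]
contact_force: [-0.3, -0.6, 0.2]
opening: 0.0468
grip_force: 41.5
```

```bash
python3 -c "
from p import *
plan([(605.2,-114.3,95,20)])"
```

```text
t 16.7 pos [ 605.7 -113.9   97.8] yaw 20.0 tilt [-0.001 -0.001 -1.   ] F [-0.3 -0.6  0.2] T [-0.    0.01  0.01] open 4.68 grip 41.5 q [-18.   9. 100.   0.  72.  52.]
-> (605.2, -114.3, 95, 20): turn 0.0, shift cm x -0.06 y 0.02 z 0.28; q6 59
```

Inside the neck with no contact. Lower the last few mm, release, lift.

send_rows:
  rows:
    - [3,[0,0,0.2],0]
    - [3,[0,0,0.2],0]
    - [3,[0,0,0],0]
    - [7,[0,0,0],0]
    - [7,[0,0,0],0]
    - [7,[0,0,0],0]
    - [7,[0,0,-2],0]
    - [7,[0,0,-4],0]
    - [7,[0,0,-5],0]
    - [7,[0,0,-3],0]

```text
t: 17.95
tool_pos: [0.6075, -0.1145, 0.2048]
tool_rot: [3.091, 0.546, 0.008]
contact_force: [-0.0, 1.2, -1.3]
opening: 0.0699
grip_force: 0.0
```

```bash
python3 -c "
from c import *
plan([(610.5,-307.2,230,20),(610.5,-307.2,38,20)])
W=cloud(img('side'));s=(W[...,2]>.125)&(W[...,2]<.15)&(abs(W[...,0]-.6)<.04)&(abs(W[...,1]+.114)<.04);p=W[s];print(np.percentile(p[:,2],[50,95,100]).round(3),rect(p[:,:2]))
"
```

```text
t 17.9 pos [ 607.5 -114.5  239.8] yaw 20.0 tilt [ 0.005  0.004 -1.   ] F [-0.   1.2 -1.3] T [-0.04  0.02  0.02] open 6.99 grip 0.0 q [-18.   2.  93.   0.  85.  52.]
-> (610.5, -307.2, 230, 20): turn 0.0, shift cm x -6.31 y 18.21 z 0.98; q6 43
-> (610.5, -307.2, 38, 20): turn 0.0, shift cm x 0.00 y 0.00 z 19.20; q6 43
[0.135 0.139 0.14 ] (array([ 604.7, -112.4]), 58.1, array([55.4, 45.3]))
```

send_rows:
  rows:
    - [6.5,[-1.58,4.55,0],0]
    - [6.5,[-1.58,4.55,0],0]
    - [6.5,[-1.58,4.55,0],0]
    - [6.5,[-1.57,4.55,0],0]
    - [6.5,[0,0,0],0]

```text
t: 18.62
tool_pos: [0.6087, -0.3099, 0.2002]
tool_rot: [3.094, 0.54, 0.001]
contact_force: [0.1, 0.6, -0.5]
opening: 0.065
grip_force: 0.0
```

```bash
python3 -c "
from c import *
plan([(610.5,-307.2,38,20)])
d=dict(np.load('top0.npz'));W=cloud(d)
q=W[200:222,352:382].reshape(-1,3);q=q[q[:,2]>.012];print(len(q),q.min(0),q.max(0),np.median(q,0))
"
```

```text
t 18.6 pos [ 608.7 -309.9  235.2] yaw 19.8 tilt [ 0.     0.001 -1.   ] F [ 0.1  0.6 -0.5] T [-0.02 -0.04  0.05] open 6.5 grip 0.0 q [-33.  11.  84.  -0.  85.  37.]
-> (610.5, -307.2, 38, 20): turn -0.2, shift cm x 0.26 y -0.19 z 19.72; q6 43
116 [ 0.63868874 -0.27866922  0.01229866] [ 0.67527522 -0.22325429  0.02530801] [ 0.6564151  -0.24911488  0.01840116]
```

Nipple is only 25 mm high, below the finger tips. Descend.

send_rows:
  rows:
    - [6.5,[0.26,-0.2,4],-0.2]
    - [6.5,[0,0,4],0]
    - [6.5,[0,0,4],0]
    - [6.5,[0,0,4],0]
    - [6.5,[0,0,2],0]
    - [6.5,[0,0,1.6],0]
    - [3,[0,0,0],0]
    - [3,[0,0,0],0]
    - [3,[0,0,0],0]
    - [3,[0,0,0],0]

```text
t: 19.88
tool_pos: [0.6112, -0.3041, 0.0041]
tool_rot: [3.092, 0.552, 0.001]
contact_force: [-0.2, -0.1, -1.3]
opening: 0.0469
grip_force: 41.2
```

send_rows:
  rows:
    - [3,[0,0,0],0]
    - [3,[0,0,-2],0]
    - [3,[0,0,-4],0]
    - [3,[0,0,-5],0]
    - [3,[0,0,-5],0]
    - [3,[0,0,0],0]

```text
t: 20.62
tool_pos: [0.6145, -0.3061, 0.1727]
tool_rot: [3.083, 0.55, 0.016]
contact_force: [0.3, 0.2, -1.4]
opening: 0.0472
grip_force: 41.5
```

```bash
python3 -c "
from c import *
plan([(618,4.5,200,20),(618,4.5,93,20)])
W=np.nanmedian([cloud(img('side')) for _ in range(3)],0)
print('cart',axis(W,.612,-.307,.165,.21,.024))
" 2>/dev/null
```

```text
t 20.6 pos [ 614.5 -306.1  207.7] yaw 20.2 tilt [ 0.008  0.011 -1.   ] F [ 0.3  0.2 -1.4] T [ 0.06 -0.01 -0.02] open 4.72 grip 41.5 q [-33.  11.  86.   0.  82.  37.]
-> (618, 4.5, 200, 20): turn 0.2, shift cm x 10.96 y -29.06 z 0.77; q6 70
-> (618, 4.5, 93, 20): turn 0.0, shift cm x 0.00 y 0.00 z 10.70; q6 70
cart (array([ 615.5, -301.6]), 291, np.float64(1.19))
```

send_rows:
  rows:
    - [3,[1.85,-4.85,0],0.2]
    - [3,[1.85,-4.85,0],0]
    - [3,[1.85,-4.85,0],0]
    - [3,[1.85,-4.85,0],0]
    - [3,[1.85,-4.85,0],0]
    - [3,[1.85,-4.85,0],0]
    - [3,[0,0,0],0]
    - [3,[0,0,0],0]
    - [3,[0,0,0],0]

```text
t: 21.9
tool_pos: [0.615, 0.0063, 0.1626]
tool_rot: [-3.094, -0.544, 0.002]
contact_force: [-0.2, 0.1, -0.9]
opening: 0.0471
grip_force: 41.9
```

```bash
python3 -c "
from c import *
plan([(619.6,5.1,200,20),(619.6,5.1,94,20)])
W=np.nanmedian([cloud(img('side')) for _ in range(3)],0)
print('cart',axis(W,.62,.005,.16,.205,.024))
" 2>/dev/null
```

```text
t 21.9 pos [615.    6.3 197.6] yaw 19.9 tilt [-0.001 -0.    -1.   ] F [-0.2  0.1 -0.9] T [-0.01  0.   -0.02] open 4.71 grip 41.9 q [-6.  3. 96. -0. 81. 64.]
-> (619.6, 5.1, 200, 20): turn -0.1, shift cm x 0.39 y 0.27 z -0.24; q6 70
-> (619.6, 5.1, 94, 20): turn 0.0, shift cm x 0.00 y 0.00 z 10.60; q6 70
cart (array([617.6,   9.9]), 226, np.float64(1.6))
```

send_rows:
  rows:
    - [3,[0.39,0.27,0],0]
    - [3,[0,0,2.5],0]
    - [3,[0,0,2.5],0]
    - [3,[0,0,1.5],0]
    - [3,[0,0,1],0]
    - [3,[0,0,1],0]
    - [3,[0,0,0.8],0]
    - [3,[0,0,0.5],0]
    - [3,[0,0,0.3],0]
    - [3,[0,0,0],0]

```text
t: 23.3
tool_pos: [0.6199, 0.0063, 0.0624]
tool_rot: [-3.094, -0.546, 0.0]
contact_force: [0.1, 0.5, -0.6]
opening: 0.0471
grip_force: 41.9
```

send_rows:
  rows:
    - [3,[0,0,0.2],0]
    - [3,[0,0,0.2],0]
    - [3,[0,0,0],0]
    - [7,[0,0,0],0]
    - [7,[0,0,0],0]
    - [7,[0,0,0],0]
    - [7,[0,0,-2],0]
    - [7,[0,0,-4],0]
    - [7,[0,0,-4],0]
    - [7,[0,0,-4],0]

```text
t: 24.55
tool_pos: [0.6202, 0.0063, 0.2017]
tool_rot: [3.093, 0.546, 0.003]
contact_force: [-0.1, 0.6, 0.3]
opening: 0.0705
grip_force: 0.0
```

```bash
cat > caps.py <<'E'
from c import *
for n in("top","side"):
    d=img(n)
    for i,c,a,p in blobs(d,.108,.125,dark(d,70),40):
        r=rect(p[:,:2])
        if p[:,0].max()<.6 and abs(p[:,1]).max()<.5 and p[:,0].min()>.3: print(n,"wing",a,np.median(p[:,2]).round(3),*r)
    for i,c,a,p in blobs(d,.127,.143,None,40):
        if .55<p[:,0].mean()<.68 and abs(p[:,1].mean())<.16: print(n,"cart in bowl",a,np.percentile(p[:,2],[50,98]).round(3),*rect(p[:,:2]))
E
python3 caps.py; python3 -c "
from p import *
plan([(440.5,-74,250,22),(440.5,-74,95,22)])"
```

```text
top wing 72 0.117 [432.1 -77.6] 20.8 [40.9 12.9]
top cart in bowl 255 [0.135 0.139] [ 604.9 -116.2] -16.9 [46.4 42. ]
side wing 102 0.115 [431.9  82.5] -58.6 [59.7 18.6]
side wing 79 0.117 [442.1 -76.9] 27.7 [61.5 15.1]
side wing 136 0.115 [ 520.8 -445.1] -28.7 [57.3 17.8]
side cart in bowl 127 [0.135 0.14 ] [617.9   6.4] 78.7 [51.2 46.6]
side cart in bowl 143 [0.135 0.139] [ 604.3 -113.5] 27.6 [49.6 47.6]
t 24.6 pos [623.6   6.  242.1] yaw 20.0 tilt [ 0.012  0.006 -1.   ] F [-0.3  0.5  0.9] T [-0.04  0.02 -0.03] open 7.0 grip 0.0 q [-6.  2. 93.  0. 85. 64.]
-> (440.5, -74, 250, 22): turn -2.0, shift cm x -19.97 y 0.55 z -0.79; q6 58
-> (440.5, -74, 95, 22): turn 0.0, shift cm x 0.00 y 0.00 z 15.50; q6 58
```

send_rows:
  rows:
    - [4,[-5,0.14,0],-3]
    - [4,[-5,0.14,0],0]
    - [4,[-5,0.14,0],0]
    - [4,[-5,0.14,1],0]
    - [4,[0,0,3],0]
    - [4,[0,0,3],0]
    - [4,[0,0,0],0]

```text
t: 25.52
tool_pos: [0.435, -0.0741, 0.1263]
tool_rot: [-3.076, -0.626, 0.006]
contact_force: [0.4, -0.2, 0.1]
opening: 0.0398
grip_force: 0.0
```

```bash
python3 -c "
from p import *
plan([(440.5,-74,95,23)])"
```

```text
t 25.5 pos [435.  -74.1 161.3] yaw 23.0 tilt [-0.004 -0.003 -1.   ] F [ 0.4 -0.2  0.1] T [ 0.03 -0.    0.02] open 3.98 grip 0.0 q [-19. -20. 120.  -0.  80.  48.]
-> (440.5, -74, 95, 23): turn 0.0, shift cm x 0.51 y 0.21 z 6.63; q6 57
```

send_rows:
  rows:
    - [4,[0.5,0.2,2],0]
    - [4,[0,0,2],0]
    - [4,[0,0,1.5],0]
    - [4,[0,0,1.1],0]
    - [4,[0,0,0],0]
    - [0.5,[0,0,0],0]
    - [0.5,[0,0,0],0]
    - [0.5,[0,0,0],0]
    - [0.5,[0,0,0],0]
    - [0.5,[0,0,0],0]
  newtons: 60

```text
t: 26.78
tool_pos: [0.4429, -0.0746, 0.0632]
tool_rot: [3.078, 0.627, 0.002]
contact_force: [-1.4, 1.1, 5.4]
opening: 0.0128
grip_force: 61.9
```

```bash
python3 -c "
from p import *
plan([(440.5,-74,95,23),(440.5,-74,265,80),(603.8,-114.4,265,80),(603.8,-114.4,150,80)])"
```

```text
t 26.8 pos [442.9 -74.6  98.2] yaw 23.0 tilt [ 0.001  0.001 -1.   ] F [-1.4  1.1  5.4] T [ 0.2   0.21 -0.08] open 1.28 grip 61.9 q [-19. -15. 122.   0.  73.  48.]
-> (440.5, -74, 95, 23): turn 0.0, shift cm x -0.20 y -0.15 z 0.32; q6 57
-> (440.5, -74, 265, 80): turn -57.0, shift cm x 0.00 y 0.00 z -17.00; q6 0
-> (603.8, -114.4, 265, 80): turn 0.0, shift cm x -1.14 y 16.78 z -0.00; q6 -1
-> (603.8, -114.4, 150, 80): turn 0.0, shift cm x 0.00 y 0.00 z 11.50; q6 -1
```

send_rows:
  rows:
    - [0.5,[0,0,-2.8],0]
    - [0.5,[0,0,-2.8],-9.5]
    - [0.5,[0,0,-2.8],-9.5]
    - [0.5,[0,0,-2.8],-9.5]
    - [0.5,[0,0,-2.8],-9.5]
    - [0.5,[0,0,-2.8],-9.5]
    - [0.5,[0,0,0],-9.5]
    - [0.5,[0,0,0],0]

```text
t: 27.78
tool_pos: [0.442, -0.0745, 0.2294]
tool_rot: [-2.407, -2.017, 0.001]
contact_force: [-0.0, 0.1, -3.0]
opening: 0.0127
grip_force: 60.7
```

send_rows:
  rows:
    - [0.5,[-0.3,4,0],0]
    - [0.5,[-0.3,4,0],0]
    - [0.5,[-0.3,4,0],0]
    - [0.5,[-0.2,4,0],0]
    - [0.5,[0,0,0],0]
    - [0.5,[0,0,0],0]

```text
t: 28.52
tool_pos: [0.5971, -0.1128, 0.2288]
tool_rot: [-2.406, -2.017, 0.003]
contact_force: [-1.0, -0.0, -3.5]
opening: 0.0129
grip_force: 60.7
```

```bash
cat > capfit.py <<'E'
import sys
from c import *
import warnings;warnings.filterwarnings("ignore")
x,y,z,cx,cy=map(float,sys.argv[1:])  # expected cap axis & mouth z (m), reference standing cap
D=[img('side') for _ in range(3)];W=np.nanmedian([cloud(d) for d in D],0)
def hull(x,y,z0,z1):
    m=(W[...,2]>z0)&(W[...,2]<z1)&(abs(W[...,0]-x)<.06)&(abs(W[...,1]-y)<.06);p=W[m]
    print(" n",len(p),"z",p[:,2].min().round(3),p[:,2].max().round(3))
a=axis(W,x,y,z+.02,z+.075,.044,.05);b=axis(W,cx,cy,.02,.075,.044,.05)
hull(x,y,z-.03,z+.08)
print("held",a,"ref",b,"corrected",(a[0]-b[0]+np.array([cx,cy])*1000).round(1))
plan([])
E
python3 capfit.py .604 -.1144 .167 .4343 .086; python3 -c "
from p import *
plan([(603.8,-114.4,265,80),(603.8,-114.4,150,80)])"
```

```text
n 899 z 0.137 0.247
held (array([ 598.2, -110.5]), 540, np.float64(1.13)) ref (array([437. ,  89.9]), 515, np.float64(1.24)) corrected [ 595.5 -114.4]
t 28.7 pos [ 597.3 -112.8  265.3] yaw 80.0 tilt [-0. -0. -1.] F [ 0.5  0.2 -2. ] T [0.   0.02 0.02] open 1.29 grip 60.7 q [-18.  -0.  93.  -0.  88.  -8.]
t 28.7 pos [ 597.3 -112.8  265.3] yaw 80.0 tilt [-0. -0. -1.] F [ 0.5  0.2 -2. ] T [0.   0.02 0.02] open 1.29 grip 60.7 q [-18.  -0.  93.  -0.  88.  -8.]
-> (603.8, -114.4, 265, 80): turn -0.0, shift cm x -0.04 y 0.67 z 0.03; q6 -1
-> (603.8, -114.4, 150, 80): turn 0.0, shift cm x 0.00 y 0.00 z 11.50; q6 -1
```

send_rows:
  rows:
    - [0.5,[0.15,0.71,0],0]
    - [0.5,[0,0,2],0]
    - [0.5,[0,0,2],0]
    - [0.5,[0,0,2],0]
    - [0.5,[0,0,1.2],0]
    - [0.5,[0,0,0.4],0]
    - [0.5,[0,0,0.4],0]
    - [0.5,[0,0,0.4],0]
    - [0.5,[0,0,0],0]

```text
t: 29.8
tool_pos: [0.6054, -0.1129, 0.1465]
tool_rot: [2.406, 2.02, 0.0]
contact_force: [0.2, 0.2, -2.8]
opening: 0.0127
grip_force: 60.7
```

```bash
python3 -c "
from p import *
plan([(604.6,-112.6,153,80)])"
```

```text
t 29.8 pos [ 605.4 -112.9  181.5] yaw 80.0 tilt [-0.  0. -1.] F [ 0.2  0.2 -2.8] T [ 0.02 -0.   -0.06] open 1.27 grip 60.7 q [-17.   4.  97.  -0.  80.  -8.]
-> (604.6, -112.6, 153, 80): turn 0.0, shift cm x 0.01 y -0.08 z 2.85; q6 -1
```

send_rows:
  rows:
    - [0.5,[0,-0.08,0.4],0]
    - [0.5,[0,0,0.4],0]
    - [0.5,[0,0,0.4],0]
    - [0.5,[0,0,0.4],0]
    - [0.5,[0,0,0.4],0]
    - [0.5,[0,0,0.4],0]
    - [0.5,[0,0,0],0]

```text
t: 30.68
tool_pos: [0.6046, -0.1127, 0.122]
tool_rot: [-2.406, -2.02, -0.0]
contact_force: [1.0, -0.8, -3.0]
opening: 0.0128
grip_force: 60.7
```

Past the lugs with no contact. Down the last 4 mm until it touches.

send_rows:
  rows:
    - [0.5,[0,0,0.2],0]
    - [0.5,[0,0,0.2],0]
    - [0.5,[0,0,0.1],0]
    - [0.5,[0,0,0],0]

```text
t: 31.18
tool_pos: [0.6047, -0.1128, 0.1184]
tool_rot: [2.406, 2.02, 0.0]
contact_force: [-2.3, 0.1, 3.1]
opening: 0.0126
grip_force: 61.6
```

send_rows:
  rows:
    - [0.5,[0,0,0],8]
    - [0.5,[0,0,0],8]
    - [0.5,[0,0,0],8]
    - [0.5,[0,0,0],8]
    - [0.5,[0,0,0],8]
    - [0.5,[0,0,0],8]
    - [0.5,[0,0,0],8]
    - [0.5,[0,0,0],8]
    - [0.5,[0,0,0],8]
    - [0.5,[0,0,0],8]

```text
t: 32.42
tool_pos: [0.6055, -0.1134, 0.1183]
tool_rot: [3.14, -0.006, 0.004]
contact_force: [0.5, -1.4, 2.3]
opening: 0.0128
grip_force: 61.2
```

send_rows:
  rows:
    - [0.5,[0,0,0],3]
    - [0.5,[0,0,0],3]
    - [0.5,[0,0,0],1]
    - [0.5,[0,0,0],0]

```text
t: 32.92
tool_pos: [0.6055, -0.1134, 0.1183]
tool_rot: [3.134, -0.19, 0.004]
contact_force: [1.1, -2.6, 2.0]
opening: 0.0126
grip_force: 61.4
```

```bash
python3 -c "
from p import *
plan([])"
```

```text
t 32.9 pos [ 605.5 -113.4  153.3] yaw -6.9 tilt [ 0.003  0.001 -1.   ] F [ 1.1 -2.6  2. ] T [-0.66 -0.25  0.04] open 1.26 grip 61.4 q [-18.   5.  98.  -0.  77.  79.]
```

send_rows:
  rows:
    - [0.5,[0,0,0],2]
    - [0.5,[0,0,0],0]
    - [4,[0,0,0],0]
    - [4,[0,0,0],0]
    - [4,[0,0,0],0]
    - [4,[0,0,-2],0]
    - [4,[0,0,-4],0]
    - [4,[0,0,-4],0]
    - [4,[0,0,0],0]

```text
t: 34.05
tool_pos: [0.6074, -0.1135, 0.2243]
tool_rot: [3.13, -0.245, 0.016]
contact_force: [-0.0, 0.4, -0.2]
opening: 0.0396
grip_force: 0.0
```

```bash
cat > lock.py <<'E'
from c import *
for n in("side","top"):
    d=img(n)
    for i,c,a,p in blobs(d,.163,.18,dark(d,80),25): 
        if .5<p[:,0].mean()<.7 and abs(p[:,1].mean())<.2: print(n,"wing",a,np.median(p[:,2]).round(3),*rect(p[:,:2]))
E
python3 lock.py; python3 caps.py; python3 -c "
from p import *
plan([(434.3,86,250,118),(434.3,86,98,118)])"
```

```text
side wing 97 0.171 [ 602.3 -114.8] -18.1 [60.8 19.8]
top wing 146 0.117 [434.4  85.9] -62.6 [58.6 13.4]
top cart in bowl 282 [0.134 0.139] [619.1   6.8] -24.0 [45.4 45.2]
side wing 94 0.115 [433.2  85.4] -59.7 [60.1 15.4]
side wing 138 0.115 [ 520.5 -445.2] -34.9 [59.2 13.4]
side cart in bowl 126 [0.136 0.14 ] [617.1   5.5] 41.9 [49.8 44.3]
side cart in bowl 214 [0.136 0.143] [ 591.8 -119.1] -62.4 [82.5 66. ]
t 34.2 pos [ 603.9 -112.5  251.3] yaw -9.0 tilt [-0.002 -0.    -1.   ] F [-0.1  0.7  0.3] T [0.03 0.03 0.01] open 4.02 grip 0.0 q [-17.   1.  93.   0.  86.  81.]
-> (434.3, 86, 250, 118): turn -127.0, shift cm x 25.49 y -5.65 z 0.13; q6 -17
-> (434.3, 86, 98, 118): turn 0.0, shift cm x 0.00 y 0.00 z 15.20; q6 -17
```

send_rows:
  rows:
    - [4,[-3.97,-3.39,0],0]
    - [4,[-3.97,-3.39,0],0]
    - [4,[-3.97,-3.39,0],0]
    - [4,[-3.97,-3.39,0],0]
    - [4,[-3.98,-3.4,0],0]
    - [4,[0,0,0],-10.5]
    - [4,[0,0,0],-10.5]
    - [4,[0,0,0],-10.5]
    - [4,[0,0,0],-10.5]
    - [4,[0,0,0],-10.5]

```text
t: 35.5
tool_pos: [0.4339, 0.0858, 0.2157]
tool_rot: [-2.913, -1.173, 0.005]
contact_force: [0.9, -0.4, -0.4]
opening: 0.0398
grip_force: 0.0
```

send_rows:
  rows:
    - [4,[0,0,1],-10.5]
    - [4,[0,0,1],-10.5]
    - [4,[0,0,1],-10.5]
    - [4,[0,0,1],-10.5]
    - [4,[0,0,1],-10.5]
    - [4,[0,0,1],-10.5]
    - [4,[0,0,1],-10.5]
    - [4,[0,0,1],-1]
    - [4,[0,0,0],0]

```text
t: 36.62
tool_pos: [0.4336, 0.0857, 0.1356]
tool_rot: [-1.619, -2.689, 0.003]
contact_force: [-0.1, -0.0, 1.0]
opening: 0.0399
grip_force: 0.0
```

```bash
python3 -c "
from p import *
plan([(434.3,86,97,118)])"
```

```text
t 36.6 pos [433.6  85.7 170.6] yaw 117.9 tilt [ 0.002 -0.003 -1.   ] F [-0.1 -0.   1. ] T [-0.01 -0.   -0.04] open 3.99 grip 0.0 q [  2. -21. 120.  -0.  81. -26.]
-> (434.3, 86, 97, 118): turn -0.1, shift cm x -0.01 y 0.08 z 7.36; q6 -17
```

send_rows:
  rows:
    - [4,[0,0.08,2.5],0]
    - [4,[0,0,2.5],0]
    - [4,[0,0,1.5],0]
    - [4,[0,0,0.7],0]
    - [4,[0,0,0],0]
    - [0.5,[0,0,0],0]
    - [0.5,[0,0,0],0]
    - [0.5,[0,0,0],0]
    - [0.5,[0,0,0],0]
    - [0.5,[0,0,0],0]
  newtons: 60

```text
t: 37.88
tool_pos: [0.4363, 0.0861, 0.0666]
tool_rot: [1.616, 2.692, 0.001]
contact_force: [-1.2, -1.6, 5.9]
opening: 0.0126
grip_force: 60.3
```

```bash
python3 -c "
from p import *
plan([(434.3,86,265,80),(617,4,265,80)])"
```

```text
t 37.9 pos [436.3  86.1 101.6] yaw 118.0 tilt [-0.001  0.001 -1.   ] F [-1.2 -1.6  5.9] T [-0.16  0.29 -0.01] open 1.26 grip 60.3 q [  2. -16. 123.  -0.  73. -26.]
-> (434.3, 86, 265, 80): turn 38.0, shift cm x -0.04 y -0.20 z -16.34; q6 21
-> (617, 4, 265, 80): turn 0.0, shift cm x -4.90 y 19.42 z -0.00; q6 10
```

send_rows:
  rows:
    - [0.5,[0,0,-2.5],0]
    - [0.5,[0,0,-3],9.5]
    - [0.5,[0,0,-4],9.5]
    - [0.5,[0,0,-4],9.5]
    - [0.5,[0,0,-3.2],9.5]
    - [0.5,[0,0,0],0]

```text
t: 38.62
tool_pos: [0.437, 0.0863, 0.2346]
tool_rot: [2.402, 2.02, 0.007]
contact_force: [0.4, 0.3, -1.9]
opening: 0.0126
grip_force: 59.4
```

send_rows:
  rows:
    - [0.5,[-0.98,3.85,0],0]
    - [0.5,[-0.98,3.85,0],0]
    - [0.5,[-0.98,3.85,0],0]
    - [0.5,[-0.98,3.85,0],0]
    - [0.5,[-0.98,3.85,0],0]
    - [0.5,[0,0,0],0]
    - [0.5,[0,0,0],0]

```text
t: 39.5
tool_pos: [0.6152, 0.0049, 0.2296]
tool_rot: [-2.402, -2.02, 0.004]
contact_force: [0.3, 0.2, -1.2]
opening: 0.0126
grip_force: 59.6
```

```bash
python3 capfit.py .617 .004 .167 .5208 -.4445; python3 lock.py;python3 -c "
from p import *
plan([(618,4.4,265,80)])"
```

```text
n 847 z 0.137 0.247
held (array([616.5,   8.5]), 541, np.float64(1.27)) ref (array([ 526.3, -440.7]), 706, np.float64(0.94)) corrected [611.    4.7]
t 39.6 pos [615.7   5.1 266.8] yaw 80.1 tilt [ 0.    -0.001 -1.   ] F [-0.3 -0.8 -2.3] T [0.04 0.02 0.03] open 1.27 grip 59.6 q [-6.  1. 91.  0. 88.  3.]
side wing 104 0.171 [ 601.9 -113.6] -12.6 [62.8 20.2]
top wing 135 0.172 [ 603.6 -112.1] -8.0 [61.2 13.8]
t 39.8 pos [616.1   5.  267.5] yaw 80.1 tilt [ 0.  0. -1.] F [-0.8 -0.4 -2.4] T [-0.01 -0.02  0.07] open 1.27 grip 59.6 q [-6.  1. 91.  0. 88.  3.]
-> (618, 4.4, 265, 80): turn 0.1, shift cm x -0.03 y 0.20 z 0.25; q6 10
```

send_rows:
  rows:
    - [0.5,[0.04,0.2,0],0]
    - [0.5,[0,0,2],0]
    - [0.5,[0,0,2],0]
    - [0.5,[0,0,2],0]
    - [0.5,[0,0,1],0]
    - [0.5,[0,0,0.4],0]
    - [0.5,[0,0,0.4],0]
    - [0.5,[0,0,0.4],0]
    - [0.5,[0,0,0],0]

```text
t: 40.88
tool_pos: [0.6187, 0.0046, 0.1505]
tool_rot: [2.406, 2.02, 0.0]
contact_force: [1.0, -0.4, -3.5]
opening: 0.0125
grip_force: 59.6
```

```bash
python3 -c "
from p import *
plan([(618,5,156.6,80)])"
```

```text
t 40.9 pos [618.7   4.6 185.5] yaw 80.0 tilt [ 0.  0. -1.] F [ 1.  -0.4 -3.5] T [-0.03  0.03 -0.02] open 1.25 grip 59.6 q [-6.  4. 96. -0. 80.  4.]
-> (618, 5, 156.6, 80): turn 0.0, shift cm x 0.02 y -0.08 z 2.89; q6 10
```

send_rows:
  rows:
    - [0.5,[0,-0.06,0.4],0]
    - [0.5,[0,0,0.4],0]
    - [0.5,[0,0,0.4],0]
    - [0.5,[0,0,0.4],0]
    - [0.5,[0,0,0.4],0]
    - [0.5,[0,0,0.4],0]
    - [0.5,[0,0,0],0]

```text
t: 41.75
tool_pos: [0.6181, 0.0047, 0.126]
tool_rot: [-2.406, -2.02, 0.0]
contact_force: [0.3, 0.3, -2.8]
opening: 0.0124
grip_force: 59.5
```

send_rows:
  rows:
    - [0.5,[0,0,0.2],0]
    - [0.5,[0,0,0.2],0]
    - [0.5,[0,0,0.2],0]
    - [0.5,[0,0,0],0]

```text
t: 42.25
tool_pos: [0.6183, 0.0047, 0.1217]
tool_rot: [2.406, 2.02, 0.001]
contact_force: [-3.4, 0.6, 4.9]
opening: 0.0124
grip_force: 60.5
```

Seated on the shoulder (mouth at 55.1 mm, contact felt). Turn it clockwise.

send_rows:
  rows:
    - [0.5,[0,0,0],8]
    - [0.5,[0,0,0],8]
    - [0.5,[0,0,0],8]
    - [0.5,[0,0,0],8]
    - [0.5,[0,0,0],8]
    - [0.5,[0,0,0],8]
    - [0.5,[0,0,0],8]
    - [0.5,[0,0,0],8]
    - [0.5,[0,0,0],8]
    - [0.5,[0,0,0],8]

```text
t: 43.5
tool_pos: [0.6191, 0.0044, 0.1216]
tool_rot: [3.141, -0.006, 0.004]
contact_force: [-0.6, -0.7, 3.2]
opening: 0.0125
grip_force: 60.3
```

send_rows:
  rows:
    - [0.5,[0,0,0],3]
    - [0.5,[0,0,0],3]
    - [0.5,[0,0,0],2]
    - [0.5,[0,0,0],1]
    - [4,[0,0,0],0]
    - [4,[0,0,0],0]
    - [4,[0,0,0],0]
    - [4,[0,0,-4],0]
    - [4,[0,0,-5],0]
    - [4,[0,0,-5],0]

```text
t: 44.75
tool_pos: [0.6176, 0.0047, 0.2612]
tool_rot: [-3.132, 0.246, 0.002]
contact_force: [0.1, -0.1, -0.0]
opening: 0.0399
grip_force: 0.0
```

```bash
python3 -c "
from p import *
plan([(552,290.7,390,20),(552,290.7,287,20)])
H=np.array([722.5,243])
"; python3 m.py 2>/dev/null
```

```text
t 44.8 pos [617.6   4.7 296.2] yaw -9.0 tilt [-0.001  0.    -1.   ] F [ 0.1 -0.1 -0. ] T [ 0.02 -0.04  0.01] open 3.99 grip 0.0 q [-6.  0. 89. -0. 91. 93.]
-> (552, 290.7, 390, 20): turn -29.0, shift cm x 3.62 y -29.12 z -9.38; q6 98
-> (552, 290.7, 287, 20): turn 0.0, shift cm x 0.00 y 0.00 z 10.30; q6 98
side lens [473.9 311.7] r 62.9 669 med [0.465 0.306] joint -4.855
 pinlike [0.551 0.288 0.307] 73 [553.5 290.7] 43.6 [22.2 19. ]
top lens [474.6 315.5] r 59.7 2738 med [0.471 0.317] joint -4.841
 pinlike [0.552 0.29  0.319] 132 [555.8 291.6] -69.2 [19.2 19.2]
t 44.9 pos [621.3   4.4 303.7] yaw -9.0 tilt [ 0.013 -0.001 -1.   ] F [0.3 0.  1.3] T [0.01 0.02 0.04] open 3.97 grip 0.0 q [-6.  0. 89. -0. 91. 93.]
```

send_rows:
  rows:
    - [5.5,[0,0,-3],-9.7]
    - [5.5,[0,0,-3],-9.7]
    - [5.5,[0,0,-3],-9.6]
    - [5.5,[0.6,-4.85,0],0]
    - [5.5,[0.6,-4.85,0],0]
    - [5.5,[0.6,-4.85,0],0]
    - [5.5,[0.6,-4.85,0],0]
    - [5.5,[0.6,-4.85,0],0]
    - [5.5,[0.6,-4.85,0],0]
    - [5.5,[0,0,0],0]

```text
t: 46.1
tool_pos: [0.5509, 0.2931, 0.349]
tool_rot: [-3.092, -0.553, 0.003]
contact_force: [0.2, -0.5, 0.4]
opening: 0.055
grip_force: 0.0
```

```bash
python3 lock.py; python3 -c "
from p import *
H=np.array([722.5,243])
def pin(a): a=np.radians(a); return H+175*np.array([np.cos(a),np.sin(a)])
plan([(553,291,390,20),(553,291,287,20)]+[(*pin(a).round(1).tolist(),287,20) for a in np.arange(164.2,247,8.22)])
d=img('top');cv2.imwrite('pics/t5.png',d['frame'][150:400,180:500,::-1])
"
```

```text
side wing 90 0.171 [616.5   5.4] -4.2 [63.1 18.5]
side wing 100 0.171 [ 602.5 -115.4] -9.9 [64.7 19. ]
top wing 135 0.172 [ 603.  -112.5] -9.3 [61.4 13.6]
top wing 126 0.172 [618.3   5.2] -8.3 [59.7 12.3]
t 46.2 pos [552.  290.4 384.4] yaw 20.1 tilt [-0.001  0.001 -1.   ] F [0.5 0.3 0.2] T [ 0.02  0.02 -0.03] open 5.54 grip 0.0 q [21.  0. 81. -0. 99. 91.]
-> (553, 291, 390, 20): turn 0.1, shift cm x 0.11 y -0.02 z -0.56; q6 98
-> (553, 291, 287, 20): turn 0.0, shift cm x 0.00 y 0.00 z 10.30; q6 98
-> (554.1, 290.6, 287, 20): turn 0.0, shift cm x 0.09 y 0.08 z -0.00; q6 98
-> (549.0, 266.1, 287, 20): turn 0.0, shift cm x -1.32 y 2.13 z -0.00; q6 96
-> (547.5, 241.0, 287, 20): turn 0.0, shift cm x -1.00 y 2.31 z -0.00; q6 94
-> (549.6, 216.0, 287, 20): turn 0.0, shift cm x -0.66 y 2.42 z -0.00; q6 91
-> (555.2, 191.6, 287, 20): turn 0.0, shift cm x -0.31 y 2.48 z -0.00; q6 89
-> (564.3, 168.2, 287, 20): turn 0.0, shift cm x 0.05 y 2.51 z -0.00; q6 87
-> (576.6, 146.4, 287, 20): turn 0.0, shift cm x 0.41 y 2.47 z -0.00; q6 84
-> (591.9, 126.5, 287, 20): turn 0.0, shift cm x 0.76 y 2.39 z -0.00; q6 82
-> (609.9, 109.0, 287, 20): turn 0.0, shift cm x 1.09 y 2.26 z -0.00; q6 80
-> (630.2, 94.3, 287, 20): turn 0.0, shift cm x 1.40 y 2.08 z -0.00; q6 79
-> (652.4, 82.6, 287, 20): turn 0.0, shift cm x 1.69 y 1.86 z -0.00; q6 77
```

View pics/t5.png

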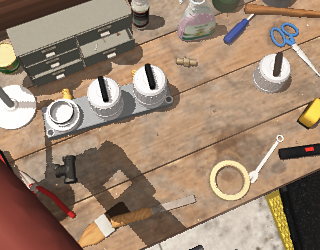

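Both caps are locked: the wings in bowls 2 and 3 (crop 102,92 and 151,80) lie along the bank's x axis, at yaw −8 to −9° against the bank's −7°. No cartridge is left on the bench, so I'll swing the magnifier back.

send_rows:
  rows:
    - [5.5,[0.1,0,2.5],0]
    - [5.5,[0,0,2.5],0]
    - [5.5,[0,0,2.5],0]
    - [5.5,[0,0,2.2],0]
    - [0.5,[0,0,0],0]
    - [0.5,[0,0,0],0]
    - [0.5,[0,0,0],0]
    - [0.5,[0,0,0],0]
    - [0.5,[0,0,0],0]
    - [0.5,[0,0,0],0]
  newtons: 40

```text
t: 47.5
tool_pos: [0.5534, 0.291, 0.2544]
tool_rot: [-3.093, -0.547, -0.002]
contact_force: [-2.1, -0.8, 2.3]
opening: 0.0191
grip_force: 40.2
```

send_rows:
  rows:
    - [0.5,[-0.66,1.06,0],0]
    - [0.5,[-0.66,1.07,0],0]
    - [0.5,[-0.5,1.15,0],0]
    - [0.5,[-0.5,1.16,0],0]
    - [0.5,[-0.33,1.21,0],0]
    - [0.5,[-0.33,1.21,0],0]
    - [0.5,[-0.16,1.24,0],0]
    - [0.5,[-0.15,1.24,0],0]
    - [0.5,[0.02,1.25,0],0]
    - [0.5,[0.03,1.26,0],0]

```text
t: 48.75
tool_pos: [0.5605, 0.169, 0.2542]
tool_rot: [-3.091, -0.55, 0.01]
contact_force: [-16.0, 0.9, 7.5]
opening: 0.0192
grip_force: 41.3
```

send_rows:
  rows:
    - [0.5,[0.2,1.23,0],0]
    - [0.5,[0.21,1.24,0],0]
    - [0.5,[0.38,1.19,0],0]
    - [0.5,[0.38,1.2,0],0]
    - [0.5,[0.54,1.13,0],0]
    - [0.5,[0.55,1.13,0],0]
    - [0.5,[0.7,1.04,0],0]
    - [0.5,[0.7,1.04,0],0]
    - [0.5,[0.85,0.93,0],0]
    - [0.5,[0.84,0.93,0],0]

```text
t: 50.0
tool_pos: [0.6505, 0.0834, 0.254]
tool_rot: [-3.092, -0.549, 0.004]
contact_force: [-5.8, 3.8, 3.3]
opening: 0.0187
grip_force: 41.1
```

```bash
python3 m.py 2>/dev/null
```

```text
side lens [616.6   3.8] r 61.4 752 med [ 0.606 -0.005] joint 0.004
 pinlike [0.645 0.082 0.31 ] 176 [647.   82.3] -55.0 [47.3 30.4]
top lens [619.5   3.5] r 59.1 1162 med [ 0.613 -0.016] joint -0.007
t 50.1 pos [652.3  82.4 289. ] yaw 20.0 tilt [ 0.001  0.001 -1.   ] F [0.6 0.1 2.1] T [0.11 0.06 0.05] open 1.9 grip 40.9 q [ 1.  6. 84. -0. 90. 71.]
```

Lens is over bowl 2 (joint ≈ 0). Release and retreat upwards.

send_rows:
  rows:
    - [6,[0,0,0],0]
    - [6,[0,0,0],0]
    - [6,[0,0,0],0]
    - [6,[0,0,0],0]
    - [6,[0,0,-2],0]
    - [6,[0,0,-4],0]
    - [6,[0,0,-4],0]
    - [6,[0,0,-3],0]
    - [6,[0,0,0],0]
    - [6,[0,0,0],0]

```text
t: 51.35
tool_pos: [0.6513, 0.0828, 0.3828]
tool_rot: [-3.094, -0.546, 0.001]
contact_force: [1.0, 0.6, -0.6]
opening: 0.0601
grip_force: 0.0
```

send_rows:
  rows:
    - [6,[-4,-1,0],0]
    - [6,[-4,-1,0],0]
    - [6,[-4,-1,0],0]
    - [6,[-4,-1,0],0]
    - [6,[-4,-1,0],0]
    - [6,[0,0,0],0]
    - [6,[0,0,0],0]
    - [6,[0,0,0],0]

```text
t: 52.35
tool_pos: [0.4469, 0.0612, 0.3823]
tool_rot: [-3.093, -0.546, 0.003]
contact_force: [0.3, -0.2, 0.2]
opening: 0.0599
grip_force: 0.0
```

```bash
python3 m.py 2>/dev/null; python3 lock.py; python3 -c "
from h import *
W=cloud(img('side'))
for x,y in((.618,.005),(.6035,-.1135)):
  m=(abs(W[...,0]-x)<.045)&(abs(W[...,1]-y)<.045)&(W[...,2]>.1)&(W[...,2]<.2);print(np.percentile(W[m][:,2],98))
"
```

```text
side lens [618.5   3.5] r 61.4 752 med [ 0.609 -0.005] joint -0.003
 pinlike [0.65  0.08  0.308] 77 [654.   79.3] -13.0 [26.4 18.6]
top lens [0. 0.] r 0.0 0 med [nan nan] joint 0.834
t 52.5 pos [446.9  61.3 417.7] yaw 20.0 tilt [-0.002 -0.001 -1.   ] F [-0.5  0.1  0.2] T [-0.03  0.01 -0.02] open 6.0 grip 0.0 q [ -2. -23.  98.   0. 105.  68.]
side wing 88 0.171 [618.5   4.5] -2.0 [64.4 17.9]
side wing 101 0.171 [ 602.7 -114.8] -15.3 [60.2 17.7]
top wing 132 0.172 [ 603.3 -112.1] -8.0 [60.4 13.8]
0.1745479379793155
0.17406350082782432
```

```bash
python3 -c "
from station import ctrl
print(ctrl.finish_job())"
```

```text
the job is handed in; nothing more can be done
None
```

I handed the job in at about 52 s, with no verdict returned: both cartridges on the bench stand in bowls 2 and 3 under caps turned to the stop, and the lens is back over bowl 2 with the arm clear.

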